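Swing a tube carrier home on a laboratory shaker

ROBOT

A 7-joint arm with a two-finger parallel gripper is mounted at the origin on the work surface. World frame = base frame: x ahead of the robot, y to its left, z up, the work surface at z = 0. Lengths are in m, angles in rad, forces in N, time in s.
With the tool pointing down it reaches from about 0.35 to 0.9 m from the base axis. Payload 8.1 kg.
Tool frame: the origin (TCP) lies between the finger pads; the fingertips stand 19 mm ahead of it and the grasp point (between the pads) is the TCP; y points along the fingers, x is the direction in which the jaws open and shut, and the axes are right-handed (so a half turn about y gives the same grasp; the last joint's range is limited). The gripper opens to 92 mm and grips with 3 to 60 N. Pads are 19 mm wide; open, the fingers measure 130 mm over their backs; the gripper's body (75 mm by 190 mm) begins 47 mm behind the grasp point.
Start: joints at [-1.282, 0.434, 0.025, 1.573, -0.012, 1.134, -0.075], TCP at [0.239, 0.578, 0.246] pointing down, gripper open.
Joint ranges: [-2.62, 2.62], [-0.44, 2.09], [-1.27, 1.32], [0.08, 2.57], [-1.32, 4.46], [0.12, 2], [-2.74, 2.74]. Speed limits (rad/s): [2.22, 2.22, 3.01, 3.01, 3.14, 3.14, 3.14].

INTERFACE

Orientations are given as a rotation vector (axis times angle).
In Python, from cell import arm gives the robot as it stands.
- The arm moves only by the tool move_arm, never from a script. Its argument "series" is a list of rows, each an object of numbers: "x", "y", "z": the shift along the tool's x, y, z in cm; "rx", "ry", "rz": the turn, a rotation vector about the tool's x, y, z in rad. In form: [{"x": .., "y": .., "z": .., "rx": .., "ry": .., "rz": ..}, ...]. A call has 1 to 12 rows; each row shifts and turns the pose as measured when the row begins, along the tool's axes as they then stand; what a row does not reach is not made up. A row lasts 1/8 s, in which the tool goes at most 62.5 mm and 10.7 degrees, less where a joint would pass 70% of its speed; a pose out of reach is approached as far as the arm can. A call is refused whole if a number of a shift passes 6.25 or a number of a turn 0.188, either way. A call with a gripper value outside its range is refused whole. "jaw" is the finger opening in cm, from 0 to 9.18, set as the call begins (left out, the last holds). The fingers move at their own pace and stop on an object; "newtons" is the grip in N (left out, the last holds). Time passes only in rows, so rows that do not move let the fingers close. It gives the time, the measured TCP pose, the force and the opening at its end, in the units of the state.
- arm.observe(): the state, without advancing time (a new reading comes with each control period).
- arm.get_image(name): name is "scene" or "side" or "wrist"; returns the picture (400x640x3 uint8, blue, green, red); there is no depth.
- arm.camera_params(name): a dict with "K" (3x3 intrinsics, pixels), "R" (3x3) and "t" (3): a world point X has camera coordinates R X + t; the wrist camera has in their place "tool_from_camera" (4x4, takes a point from camera to tool coordinates, whose origin is the TCP and whose axes are the tool frame's). Camera axes: x right, y down, z forward; pixel columns grow to the right and rows downward; lengths in m; the calibration is good to about 2 mm. A picture is of the moment at which its call begins: read the wrist's pose just before it. camera_params takes no time and is no camera call.
- arm.sign_off(): hands the job in, once; it reports no verdict.
The state is a dict: "clock": time; "joints": joint angles; "dq": joint speeds; "joint_efforts": joint torques, N m; "position": TCP position; "ee_rot": TCP orientation; "force": force on the tool from outside, world axes, zero at the start; "ft_torque": the same for the moment, N m; "width": opening from 0.0 (shut) to 1.0 (fully open).
Only numpy, scipy, OpenCV 4.12 (cv2) and the standard library are available. Lean on these libraries where they do the work, as an engineer would, in place of code of your own. Each camera call takes 0.05 s, during which the arm holds its last target.

TASK

Load the tube carrier that someone has left lying loose on the shaker's platform: slide it, flat on the platform, until its slotted end is fully home on the headed stud, then push the tab end round towards the back of the platform, about the stud, until the sprung catch closes behind the tab. The tubes are full, so never press on the carrier with more than 20 N, keep it flat, and leave the things around the shaker where they are.

Things in the scene. Friction and masses are not known exactly. Their poses are not given: they have to be found in the camera images.
- shaker: Orbital shaker, fixed: white housing, bare aluminium platform 260 (x) by 380 (y) mm, its surface 105 mm above the bench. Origin: on the bench under the platform's centre. x points to the back of the platform (low rim), y to the end with the steel catch block, z up. The platform carries a headed stud near the other end.
- stud (a point): Stud axis at the platform surface, at (29, -125, 105) mm of the shaker's frame, same axes. Steel, 10 mm diameter; a head of 18 mm diameter from 21 to 27 mm above the platform.
- block_mark (a point): Mark on the platform for the catch block, at (75, 119, 105) mm of the shaker's frame, same axes. The hand-clamped block (30 mm high; x -92 to 27, y -32 to 52 mm from here) slides in slots to suit the carrier and sits up to 12 mm before or behind the mark, which is not measured: feel for it. At the mark its sprung buffer (6 N per mm, pressed to +x) has its face at x -1, y 1.
- carrier: Loose tube carrier, 0.4-0.65 kg: grey slab 92 wide, 16 mm thick, tube blocks and white caps up to 46 mm. Origin: underside, in the slot at one end, where the stud's axis is when home. y runs along it to the tab end, x to its back. Sides x -46 and 46; slotted end face y -22. Slot 12 wide, mouth 32. Leaning down on it adds drag. Starts 15-40 mm short of the stud, yaw 0.38-0.52 rad from the shaker; home: yaw within 0.06.
- carrier_end (a point): Middle of the carrier's tab-end face at its underside, (0, 235, 0) mm in the carrier's frame, same axes. This plain face spans x -46 to 26 mm; beside it, at x 26 to 46 mm, a tab of the same thickness stands out 17 mm further.
- catch (a joint): Angle (rad) of the sprung catch, a steel finger 59 mm long, 5-16 mm above the platform, hinged on the block 77 mm before and 26 mm outside block_mark, pointing back. 0 = closed. The tab pushes it open to about 0.15 in the last 0.2 rad of the swing; it snaps back to 0 once the tab is past its tip, the buffer then 1-2 mm in (5-15 N of push near the tab end), and holds the tab.
- wash_bottle: White plastic bottle, 60 mm in diameter, 150 mm high, standing on the bench beside the catch end of the shaker. Origin: centre of its underside. Leave it alone.
- tip_box: Box of pipette tips, 85 x 122 x 67 mm, black with a clear lid, standing on the bench beside the stud end of the shaker. Origin: centre of its underside. Leave it alone.
- amber_jar: Small amber jar, 48 mm in diameter, 70 mm high, standing on the bench beside the catch end of the shaker. Origin: centre of its underside. Leave it alone.

How it is judged:
By the outcome, as a careful person would: the job done as asked, in the order asked, and still so for the second after the job is handed in, with the robot touching nothing.
It also fails if it takes over 61 s, if anything falls off the work surface, if the arm or the gripper's body presses on something with over 40 N, if the wrist force passes 120 N, or if a joint passes its speed limit or range.

## Working session

There is one attempt and no reset: what is moved stays moved. The work goes in short steps, Python scripts to look and compute and a tool call to move; the robot and the scene stay as the last step left them, time stands still between calls to the robot, and variables do not carry over. Pictures are saved under pics/ and viewed, and the job is handed in when it is done.

Besides the shell and the picture viewer there is one more tool, called by a JSON object that holds its "fn" and its "kwargs", one argument or row to a line. move_arm: Moves the arm, as the interface text tells. Its arguments: {"type":"object","properties":{"series":{"type":"array","items":{"type":"object","properties":{"x":{"type":"number"},"y":{"type":"number"},"z":{"type":"number"},"rx":{"type":"number"},"ry":{"type":"number"},"rz":{"type":"number"}}}},"jaw":{"type":"number"},"newtons":{"type":"number"}},"required":["series"]}

```bash
ls; mkdir -p pics; python3 - <<'E'
from cell import arm
import cv2
print(arm.observe())
for n in ["scene","side","wrist"]:
    print(n,arm.camera_params(n))
    cv2.imwrite(f"pics/{n}0.png",arm.get_image(n))
E
```

```text
pics
{'clock': 0.0, 'joints': array([-1.28161486,  0.43522467,  0.02494524,  1.57412138, -0.01158847,
        1.13399443, -0.07510927]), 'dq': array([ 5.34033772e-04, -1.49142971e-03, -2.04771656e-05,  2.78113611e-05,
        7.71976005e-04,  5.53502253e-04, -2.82002411e-04]), 'joint_efforts': array([ 1.58648472e-04, -6.67870831e+01,  9.84844677e-01, -3.14451027e+01,
       -6.06913283e-02,  4.31149034e-02,  1.78792420e-04]), 'position': array([0.23849834, 0.57716953, 0.24493419]), 'ee_rot': array([-1.37049988, -0.91501712,  0.91707202]), 'force': array([ 0.96403807, -0.44191497, -0.27097088]), 'ft_torque': array([-0.04964543,  0.04510448,  0.0315794 ]), 'width': 0.9993843906101979}
scene {'K': array([[389.64445396,   0.        , 322.39908519],
       [  0.        , 389.64445396, 198.69504457],
       [  0.        ,   0.        ,   1.        ]]), 'R': array([[ 0.83788905,  0.54558626,  0.01666045],
       [ 0.35606995, -0.52319418, -0.77426225],
       [-0.41371019,  0.65467815, -0.63264555]]), 't': array([-0.53757918, -0.13873465,  1.13326174])}
side {'K': array([[496.84246579,   0.
[... 158 characters left out ...]
10979437, -0.01350078],
       [-0.07073086,  0.72455931, -0.68557345],
       [ 0.08505422, -0.68041091, -0.72787827]]), 't': array([0.62608821, 0.10157265, 1.12463487])}
wrist {'K': array([[349.35276772,   0.        , 321.68393767],
       [  0.        , 349.35276772, 199.6417105 ],
       [  0.        ,   0.        ,   1.        ]]), 'tool_from_camera': array([[ 9.99999698e-01, -8.35572473e-05, -7.72103606e-04,
        -7.44257253e-04],
       [ 7.17713941e-04, -2.80354478e-01,  9.59896271e-01,
        -1.38899527e-01],
       [-2.96668993e-04, -9.59896536e-01, -2.80354333e-01,
         7.57036677e-02],
       [ 0.00000000e+00,  0.00000000e+00,  0.00000000e+00,
         1.00000000e+00]])}
```

View pics/scene0.png

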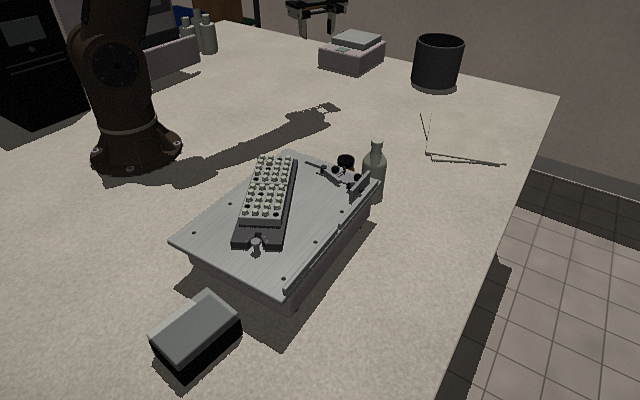

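View pics/side0.png

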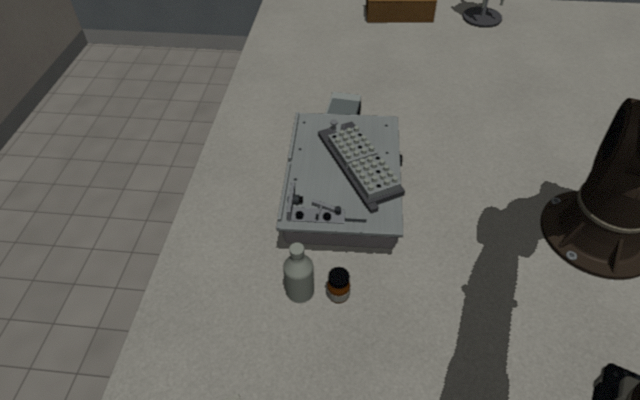

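View pics/wrist0.png

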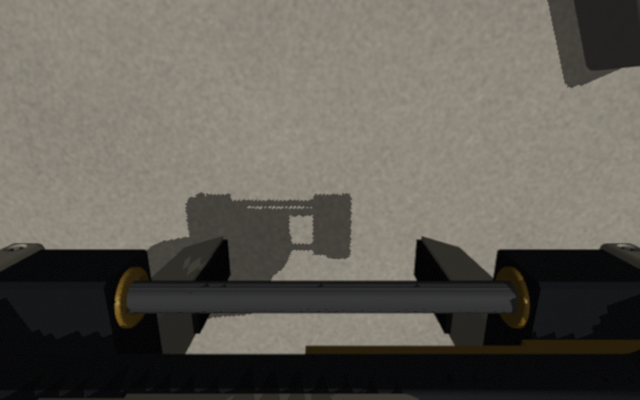

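Scene (first picture): shaker platform spans about (170–385, 150–300), carrier with stud near (256,243), catch block near (345,175). Side: platform (280–402, 112–235). I'll enlarge both.

```bash
python3 - <<'E'
import cv2
a=cv2.imread("pics/scene0.png");b=cv2.imread("pics/side0.png")
cv2.imwrite("pics/s1.png",cv2.resize(a[140:310,160:395],None,fx=3.4,fy=3.4,interpolation=cv2.INTER_CUBIC))
cv2.imwrite("pics/s2.png",cv2.resize(b[100:250,270:415],None,fx=4,fy=4,interpolation=cv2.INTER_CUBIC))
E
```

```text
(no output)
```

View pics/s1.png

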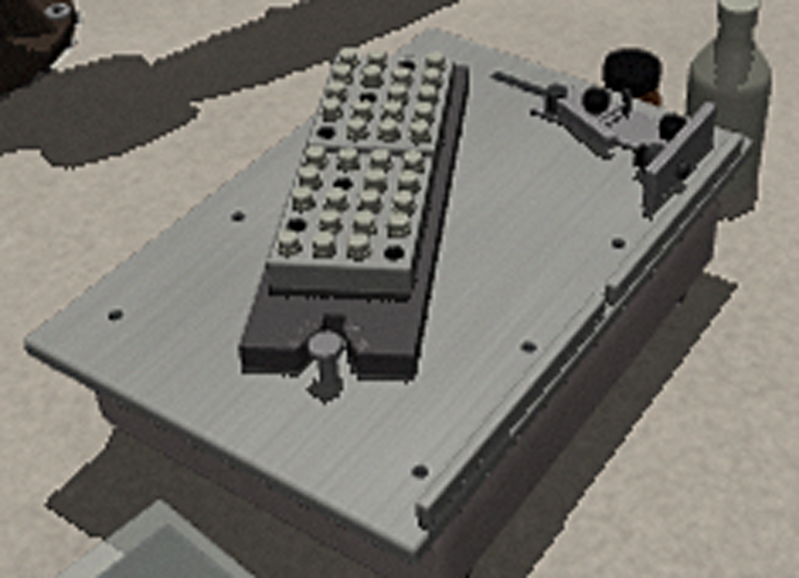

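View pics/s2.png

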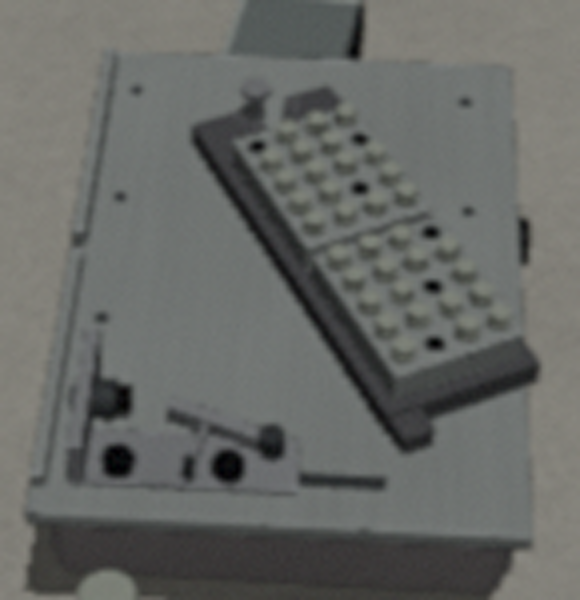

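```bash
cat > h.py <<'E'
import numpy as np, cv2
from cell import arm
from scipy.spatial.transform import Rotation as Rn
def ray(n,p,z):
    c=arm.camera_params(n); d=np.linalg.inv(c['K'])@[p[0],p[1],1.]
    C=-c['R'].T@c['t']; w=c['R'].T@d
    return C+w*(z-C[2])/w[2]
def proj(n,X):
    c=arm.camera_params(n); q=c['K']@(c['R']@np.asarray(X)+c['t']); return q[:2]/q[2]
def wray(pos,rv,p,z):
    c=arm.camera_params('wrist'); T=np.eye(4);T[:3,:3]=Rn.from_rotvec(rv).as_matrix();T[:3,3]=pos
    M=T@c['tool_from_camera']; w=M[:3,:3]@np.linalg.inv(c['K'])@[p[0],p[1],1.]; C=M[:3,3]
    return C+w*(z-C[2])/w[2]
E
python3 - <<'E'
from h import *
f=lambda p:(p[0]/3.4+160,p[1]/3.4+140)
g=lambda p:(p[0]/4+270,p[1]/4+100)
print("platform scene")
for p in [(26,345),(415,553),(749,145),(435,30)]: print(ray('scene',f(p),.105).round(4))
print("side")
for p in [(105,54),(513,68),(530,545),(28,517)]: print(ray('side',g(p),.105).round(4))
print('stud head top'); print(ray('scene',f((326,344)),.132).round(4),ray('side',g((257,88)),.132).round(4))
print('carrier slab top scene: slotL,slotR,tabR');
for p in [(241,348),(418,358),(467,68)]: print(ray('scene',f(p),.121).round(4))
print('side: slotback(left),slot right, tab tip left , tab tip right, right far corner')
for p in [(193,128),(335,90),(402,440),(432,430),(539,365)]: print(ray('side',g(p),.121).round(4))
print(Rn.from_rotvec(arm.observe()['ee_rot']).as_matrix().round(3))
E
```

```text
platform scene
[ 0.4671 -0.2514  0.105 ]
[ 0.7211 -0.2412  0.105 ]
[0.7079 0.1288 0.105 ]
[0.4568 0.1251 0.105 ]
side
[ 0.7179 -0.2346  0.105 ]
[ 0.4593 -0.2445  0.105 ]
[0.4494 0.1353 0.105 ]
[0.7028 0.1426 0.105 ]
stud head top
[ 0.6187 -0.1803  0.132 ] [ 0.6153 -0.1766  0.132 ]
carrier slab top scene: slotL,slotR,tabR
[ 0.5762 -0.1994  0.121 ]
[ 0.6566 -0.1538  0.121 ]
[0.5193 0.0788 0.121 ]
side: slotback(left),slot right, tab tip left , tab tip right, right far corner
[ 0.6513 -0.1489  0.121 ]
[ 0.5688 -0.1926  0.121 ]
[0.5163 0.0862 0.121 ]
[0.5012 0.0778 0.121 ]
[0.4461 0.0264 0.121 ]
[[ 0.382 -0.    -0.924]
 [ 0.924 -0.001  0.382]
 [-0.001 -1.    -0.   ]]
```

```bash
cat >> h.py <<'E'
def plan(target,toolx_deg,N,pos=None,rv=None):
    """straight rows to target position with tool x at given world heading, tool y down"""
    o=arm.observe(); p=np.array(o['position'] if pos is None else pos); R=Rn.from_rotvec(o['ee_rot'] if rv is None else rv)
    a=np.radians(toolx_deg); x=np.array([np.cos(a),np.sin(a),0]);y=np.array([0,0,-1.]);z=np.cross(x,y)
    Rt=Rn.from_matrix(np.c_[x,y,z]); d=(R.inv()*Rt).as_rotvec()
    step=(np.array(target)-p)/N
    for i in range(N):
        print(i,'xyz cm',(R.inv().apply(step)*100).round(2),'rot',(d/N).round(3)); R=R*Rn.from_rotvec(d/N)
def st():
    o=arm.observe(); R=Rn.from_rotvec(o['ee_rot']).as_matrix()
    print('t',round(o['clock'],2),'p',o['position'].round(4),'F',o['force'].round(1),'w',round(o['width'],3),'xhead',np.degrees(np.arctan2(R[1,0],R[0,0])).round(2),'ydir',R[:,1].round(3))
    return o
E
python3 - <<'E'
from h import *
plan((.46,.069,.25),30.1,10)
E
```

```text
0 xyz cm [-3.85 -0.04 -3.99] rot [ 0.     0.065 -0.   ]
1 xyz cm [-3.58 -0.04 -4.23] rot [ 0.     0.065 -0.   ]
2 xyz cm [-3.3  -0.05 -4.46] rot [ 0.     0.065 -0.   ]
3 xyz cm [-3.   -0.05 -4.66] rot [ 0.     0.065 -0.   ]
4 xyz cm [-2.69 -0.05 -4.85] rot [ 0.     0.065 -0.   ]
5 xyz cm [-2.37 -0.05 -5.01] rot [ 0.     0.065 -0.   ]
6 xyz cm [-2.04 -0.05 -5.16] rot [ 0.     0.065 -0.   ]
7 xyz cm [-1.69 -0.05 -5.28] rot [ 0.     0.065 -0.   ]
8 xyz cm [-1.35 -0.05 -5.38] rot [ 0.     0.065 -0.   ]
9 xyz cm [-0.99 -0.05 -5.46] rot [ 0.     0.065 -0.   ]
```

{"fn": "move_arm", "kwargs": {
  "series": [
    {"x": -3.85,"z": -4,"ry": 0.065},
    {"x": -3.6,"z": -4.2,"ry": 0.065},
    {"x": -3.3,"z": -4.5,"ry": 0.065},
    {"x": -3,"z": -4.7,"ry": 0.065},
    {"x": -2.7,"z": -4.85,"ry": 0.065},
    {"x": -2.4,"z": -5,"ry": 0.065},
    {"x": -2,"z": -5.2,"ry": 0.065},
    {"x": -1.7,"z": -5.3,"ry": 0.065},
    {"x": -1.35,"z": -5.4,"ry": 0.065},
    {"x": -1,"z": -5.4,"ry": 0.065}
  ],
  "jaw": 2.4,
  "newtons": 20
}}

```text
invalid input
```

```bash
python3 - <<'E'
from h import *
st()
plan((.46,.069,.25),30.1,2)
cv2.imwrite("pics/w1.png",arm.get_image("wrist"));st()
E
```

```text
t 0.15 p [0.2386 0.5773 0.2451] F [-0.2  0.1  0.3] w 1.002 xhead 67.55 ydir [-0.    -0.001 -1.   ]
0 xyz cm [-19.26  -0.22 -19.94] rot [ 0.     0.327 -0.001]
1 xyz cm [-11.84  -0.23 -25.07] rot [ 0.     0.327 -0.001]
t 0.2 p [0.2386 0.5774 0.2452] F [-0.1  1.   0.2] w 0.999 xhead 67.55 ydir [-0.    -0.001 -1.   ]
```

View pics/w1.png

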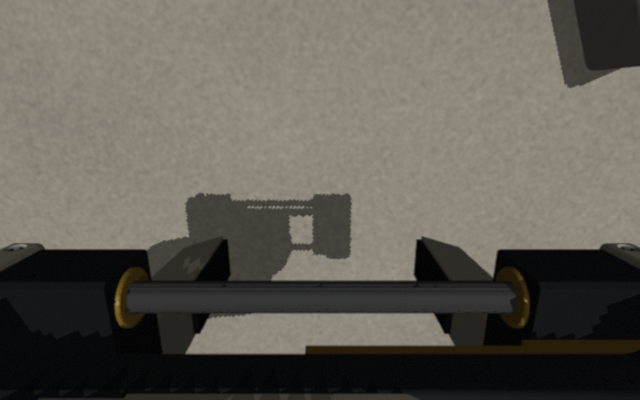

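The call was refused, so the arm hasn't moved and the picture is unchanged. It may need all six keys in each row.

{"fn": "move_arm", "kwargs": {
  "series": [
    {"x": -3.85,"y": 0,"z": -4,"rx": 0,"ry": 0.065,"rz": 0},
    {"x": -3.6,"y": 0,"z": -4.2,"rx": 0,"ry": 0.065,"rz": 0},
    {"x": -3.3,"y": 0,"z": -4.5,"rx": 0,"ry": 0.065,"rz": 0},
    {"x": -3,"y": 0,"z": -4.7,"rx": 0,"ry": 0.065,"rz": 0},
    {"x": -2.7,"y": 0,"z": -4.85,"rx": 0,"ry": 0.065,"rz": 0},
    {"x": -2.4,"y": 0,"z": -5,"rx": 0,"ry": 0.065,"rz": 0},
    {"x": -2,"y": 0,"z": -5.2,"rx": 0,"ry": 0.065,"rz": 0},
    {"x": -1.7,"y": 0,"z": -5.3,"rx": 0,"ry": 0.065,"rz": 0},
    {"x": -1.35,"y": 0,"z": -5.4,"rx": 0,"ry": 0.065,"rz": 0},
    {"x": -1,"y": 0,"z": -5.4,"rx": 0,"ry": 0.065,"rz": 0}
  ],
  "jaw": 2.4,
  "newtons": 20
}}

```text
clock: 1.45
position: [0.4617, 0.0555, 0.2443]
ee_rot: [-1.531, -0.405, 0.404]
force: [1.7, 0.5, 1.1]
width: 0.262
```

```bash
python3 - <<'E'
from h import *
st()
plan((.46,.069,.25),30.1,2)
cv2.imwrite("pics/w2.png",arm.get_image("wrist"));st()
E
```

```text
t 1.45 p [0.4617 0.0555 0.2443] F [1.7 0.5 1.1] w 0.262 xhead 29.58 ydir [ 0.001  0.002 -1.   ]
0 xyz cm [ 0.26 -0.28  0.63] rot [-0.001 -0.005  0.001]
1 xyz cm [ 0.26 -0.28  0.63] rot [-0.001 -0.005  0.001]
t 1.5 p [0.464  0.0478 0.2448] F [ 1.7 -7.4  0.3] w 0.258 xhead 28.95 ydir [ 0.003 -0.001 -1.   ]
```

View pics/w2.png

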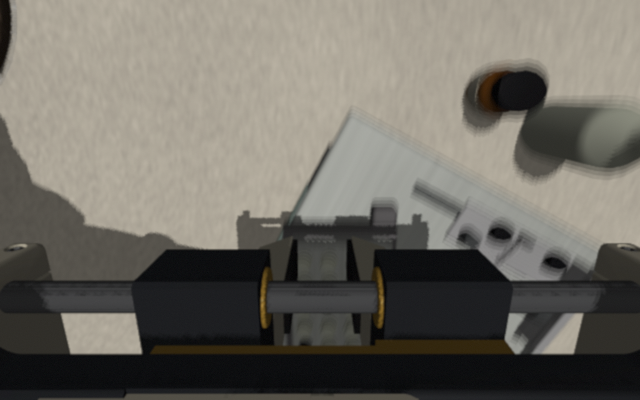

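The picture is blurred because the arm is still settling. The camera looks to the tool's +z side, with the amber jar near (515,92), the bottle near (590,135) and the block near (510,230). I'll take one high view over the carrier for a better measurement.

```bash
python3 - <<'E'
from h import *
st()
plan((.5645,-.09,.40),30.1,5)
E
```

```text
t 1.5 p [0.464  0.0478 0.2448] F [ 1.7 -7.4  0.3] w 0.258 xhead 28.95 ydir [ 0.003 -0.001 -1.   ]
0 xyz cm [ 0.43 -3.1  -3.39] rot [ 0.001 -0.004  0.   ]
1 xyz cm [ 0.42 -3.1  -3.39] rot [ 0.001 -0.004  0.   ]
2 xyz cm [ 0.4  -3.1  -3.39] rot [ 0.001 -0.004  0.   ]
3 xyz cm [ 0.39 -3.1  -3.39] rot [ 0.001 -0.004  0.   ]
4 xyz cm [ 0.37 -3.1  -3.39] rot [ 0.001 -0.004  0.   ]
```

{"fn": "move_arm", "kwargs": {
  "series": [
    {"x": 0.4,"y": -3.1,"z": -3.3,"rx": 0,"ry": -0.005,"rz": 0},
    {"x": 0.4,"y": -3.1,"z": -3.3,"rx": 0,"ry": -0.005,"rz": 0},
    {"x": 0.4,"y": -3.1,"z": -3.3,"rx": 0,"ry": 0,"rz": 0},
    {"x": 0.4,"y": -3.1,"z": -3.3,"rx": 0,"ry": 0,"rz": 0},
    {"x": 0.4,"y": -3.1,"z": -3.3,"rx": 0,"ry": 0,"rz": 0},
    {"x": 0,"y": 0,"z": 0,"rx": 0,"ry": 0,"rz": 0},
    {"x": 0,"y": 0,"z": 0,"rx": 0,"ry": 0,"rz": 0}
  ]
}}

```text
clock: 2.38
position: [0.5628, -0.0909, 0.4029]
ee_rot: [-1.535, -0.401, 0.404]
force: [0.6, 0.4, -1.1]
width: 0.26
```

```bash
python3 - <<'E'
from h import *
o=st(); im=arm.get_image("wrist"); st()
np.savez("w3.npz",p=o['position'],r=o['ee_rot'])
cv2.imwrite("pics/w3.png",im)
g=cv2.convertScaleAbs(im[0:260,150:560],alpha=1.6,beta=10)
cv2.imwrite("pics/w3b.png",cv2.resize(g,None,fx=1.95,fy=1.95,interpolation=cv2.INTER_CUBIC))
E
```

```text
t 2.38 p [ 0.5628 -0.0909  0.4029] F [ 0.6  0.4 -1.1] w 0.26 xhead 29.42 ydir [-0.001 -0.002 -1.   ]
t 2.42 p [ 0.5627 -0.091   0.403 ] F [ 0.7 -0.4 -0.3] w 0.262 xhead 29.42 ydir [-0.001 -0.002 -1.   ]
```

View pics/w3.png

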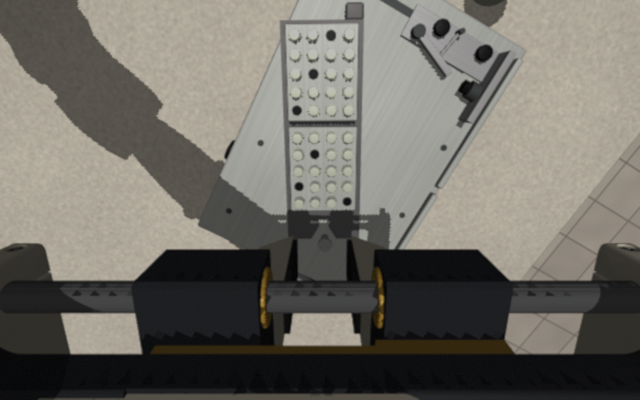

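View pics/w3b.png

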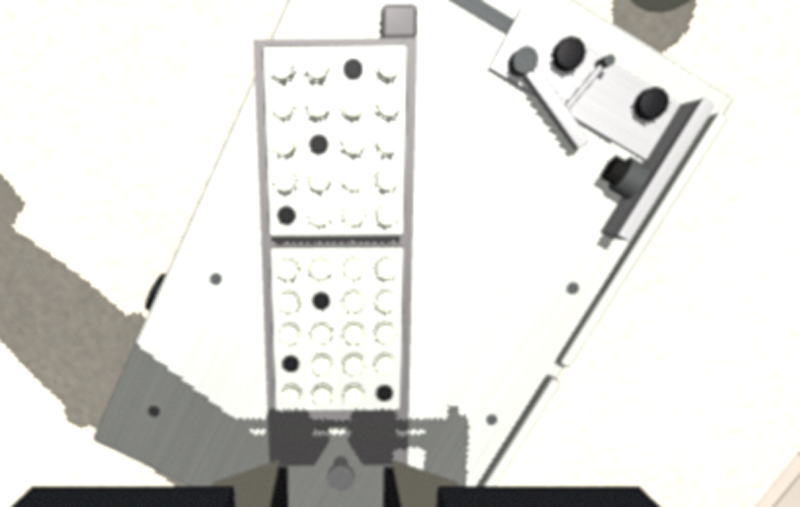

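The high view is sharp. The tab is at (346–363, 3–19), the plain end's left corner at (281,21), the stud head at (324,243), and the platform corners at (523,45) and (199,225).

```bash
python3 - <<'E'
from h import *
d=np.load("w3.npz"); f=lambda p:(p[0]/1.95+150,p[1]/1.95)
W=lambda p,z:wray(d['p'],d['r'],f(p),z)
P={k:W(*v) for k,v in dict(corner_bb=((731,100),.105),corner_ff=((95,438),.105),frontedge=((289,0),.105),catchedge=((520,0),.105),
 stud=((341,474),.132),tabL=((382,6),.121),tabR=((416,6),.121),endL=((255,41),.121),rt=((415,40),.121),rb=((408,460),.121),lb=((272,410),.121),
 hinge=((523,60),.125),tip=((575,150),.121),buf=((605,176),.12),platetop1=((712,100),.135),platetop2=((628,235),.135)).items()}
for k,v in P.items(): print(k,v.round(4))
s=P['stud']; 
th=0.037
c,sn=np.cos(th),np.sin(th); ctr=s[:2]-np.array([c*.029+sn*.125, sn*.029-c*.125]); print('ctr',ctr)
u=P['corner_bb']-P['corner_ff']; print('diag yaw',np.arctan2(u[1],u[0])-np.arctan2(.38,.26),'mid',(P['corner_bb']+P['corner_ff'])/2, np.linalg.norm(u))
u=P['frontedge']-P['corner_ff'];print('front yaw',np.arctan2(-u[0],u[1]))
u=P['rt']-P['rb'];a=np.arctan2(-u[0],u[1]);u=P['endL']-P['lb'];b=np.arctan2(-u[0],u[1]);print('carrier yaw',a,b)
y=(a+b)/2;X=np.array([np.cos(y),np.sin(y)]);Y=np.array([-np.sin(y),np.cos(y)])
for k,l in dict(endL=(-46,235),tabR=(46,252),tabL=(26,252)).items(): print('origin from',k,P[k][:2]-l[0]/1e3*X-l[1]/1e3*Y)
E
```

```text
corner_bb [0.7046 0.1337 0.105 ]
corner_ff [ 0.462  -0.2484  0.105 ]
frontedge [0.4509 0.0516 0.105 ]
catchedge [0.566  0.1164 0.105 ]
stud [ 0.6155 -0.1789  0.132 ]
tabL [0.4998 0.0714 0.121 ]
tabR [0.5161 0.0806 0.121 ]
endL [0.4467 0.0214 0.121 ]
rt [0.5245 0.0658 0.121 ]
rb [ 0.6517 -0.1524  0.121 ]
lb [ 0.5567 -0.1659  0.121 ]
hinge [0.5822 0.0858 0.125 ]
tip [0.6359 0.0619 0.121 ]
buf [0.66   0.0588 0.12  ]
platetop1 [0.6831 0.1176 0.135 ]
platetop2 [0.6862 0.0356 0.135 ]
ctr [ 0.58190561 -0.05502705]
diag yaw 0.034481467435213964 mid [ 0.58328887 -0.05739739  0.105     ] 0.45257154644914066
front yaw 0.03718242636313428
carrier yaw 0.527938261469083 0.5309477516954909
origin from endL [ 0.60511028 -0.15816104]
origin from tabR [ 0.60368684 -0.16013379]
origin from tabL [ 0.60458954 -0.15924064]
```

```bash
python3 - <<'E'
from h import *
st()
plan((.463,.060,.25),30.3,5)
E
```

```text
t 2.42 p [ 0.5627 -0.091   0.403 ] F [ 0.7 -0.4 -0.3] w 0.262 xhead 29.42 ydir [-0.001 -0.002 -1.   ]
0 xyz cm [-0.25  3.05  3.62] rot [ 0.    -0.003 -0.   ]
1 xyz cm [-0.24  3.06  3.62] rot [ 0.    -0.003 -0.   ]
2 xyz cm [-0.23  3.06  3.62] rot [ 0.    -0.003 -0.   ]
3 xyz cm [-0.22  3.06  3.62] rot [ 0.    -0.003 -0.   ]
4 xyz cm [-0.21  3.06  3.62] rot [ 0.    -0.003 -0.   ]
```

{"fn": "move_arm", "kwargs": {
  "series": [
    {"x": -0.25,"y": 3,"z": 3.6,"rx": 0,"ry": -0.003,"rz": 0},
    {"x": -0.25,"y": 3,"z": 3.6,"rx": 0,"ry": -0.003,"rz": 0},
    {"x": -0.25,"y": 3,"z": 3.6,"rx": 0,"ry": -0.003,"rz": 0},
    {"x": -0.25,"y": 3,"z": 3.6,"rx": 0,"ry": -0.003,"rz": 0},
    {"x": -0.2,"y": 3,"z": 3.6,"rx": 0,"ry": -0.003,"rz": 0},
    {"x": 0,"y": 0,"z": 0,"rx": 0,"ry": 0,"rz": 0},
    {"x": 0,"y": 0,"z": 0,"rx": 0,"ry": 0,"rz": 0}
  ]
}}

```text
clock: 3.3
position: [0.4514, 0.0685, 0.2436]
ee_rot: [-1.529, -0.416, 0.43]
force: [0.5, 0.3, 0.6]
width: 0.259
```

```bash
python3 - <<'E'
from h import *
st()
plan((.463,.060,.128),30.3,4)
E
```

```text
t 3.3 p [0.4514 0.0685 0.2436] F [0.5 0.3 0.6] w 0.259 xhead 30.96 ydir [-0.008 -0.003 -1.   ]
0 xyz cm [ 0.16  2.89 -0.34] rot [-0.001  0.003 -0.002]
1 xyz cm [ 0.16  2.89 -0.33] rot [-0.001  0.003 -0.002]
2 xyz cm [ 0.15  2.89 -0.33] rot [-0.001  0.003 -0.002]
3 xyz cm [ 0.15  2.89 -0.33] rot [-0.001  0.003 -0.002]
```

{"fn": "move_arm", "kwargs": {
  "series": [
    {"x": 0.2,"y": 2.5,"z": -0.4,"rx": -0.001,"ry": 0.003,"rz": -0.002},
    {"x": 0.2,"y": 2.5,"z": -0.4,"rx": -0.001,"ry": 0.003,"rz": -0.002},
    {"x": 0.1,"y": 2,"z": -0.3,"rx": -0.001,"ry": 0.003,"rz": -0.002},
    {"x": 0.1,"y": 1.5,"z": 0,"rx": -0.001,"ry": 0,"rz": -0.002},
    {"x": 0,"y": 0.8,"z": 0,"rx": 0,"ry": 0,"rz": 0},
    {"x": 0,"y": 0,"z": 0,"rx": 0,"ry": 0,"rz": 0},
    {"x": 0,"y": 0,"z": 0,"rx": 0,"ry": 0,"rz": 0}
  ]
}}

```text
clock: 4.18
position: [0.4669, 0.0591, 0.1519]
ee_rot: [-1.534, -0.42, 0.406]
force: [-0.1, 0.8, 0.0]
width: 0.259
```

```bash
python3 - <<'E'
from h import *
st()
plan((.463,.060,.128),30.3,2)
E
```

```text
t 4.17 p [0.4669 0.0591 0.1519] F [-0.1  0.8  0. ] w 0.259 xhead 30.18 ydir [ 0.009 -0.001 -1.   ]
0 xyz cm [-0.15  1.19  0.14] rot [ 0.003 -0.001  0.004]
1 xyz cm [-0.15  1.19  0.14] rot [ 0.003 -0.001  0.004]
```

{"fn": "move_arm", "kwargs": {
  "series": [
    {"x": -0.2,"y": 1,"z": 0.2,"rx": 0.003,"ry": 0,"rz": 0.004},
    {"x": -0.1,"y": 0.8,"z": 0.1,"rx": 0.002,"ry": 0,"rz": 0.003},
    {"x": 0,"y": 0.3,"z": 0,"rx": 0,"ry": 0,"rz": 0},
    {"x": 0,"y": 0.1,"z": 0,"rx": 0,"ry": 0,"rz": 0}
  ]
}}

```text
clock: 4.68
position: [0.463, 0.0606, 0.1291]
ee_rot: [-1.531, -0.414, 0.412]
force: [-0.9, -0.1, 0.7]
width: 0.262
```

```bash
python3 - <<'E'
from h import *
st()
plan((.463,.060,.128),30.3,2)
a=arm.get_image("scene");b=arm.get_image("side");st()
A=cv2.resize(a[120:290,160:395],None,fx=3.4,fy=3.4,interpolation=cv2.INTER_CUBIC)
cv2.imwrite("pics/s3.png",A)
cv2.imwrite("pics/s4.png",cv2.resize(b[80:250,270:430],None,fx=3.5,fy=3.5,interpolation=cv2.INTER_CUBIC))
E
```

```text
t 4.67 p [0.463  0.0606 0.1291] F [-0.9 -0.1  0.7] w 0.262 xhead 30.2 ydir [ 0.001  0.001 -1.   ]
0 xyz cm [-0.02  0.05 -0.02] rot [-0.    -0.001  0.001]
1 xyz cm [-0.02  0.05 -0.02] rot [-0.    -0.001  0.001]
t 4.78 p [0.4631 0.0606 0.1293] F [-0.3  0.  -0.3] w 0.259 xhead 30.2 ydir [ 0.001  0.001 -1.   ]
```

View pics/s3.png

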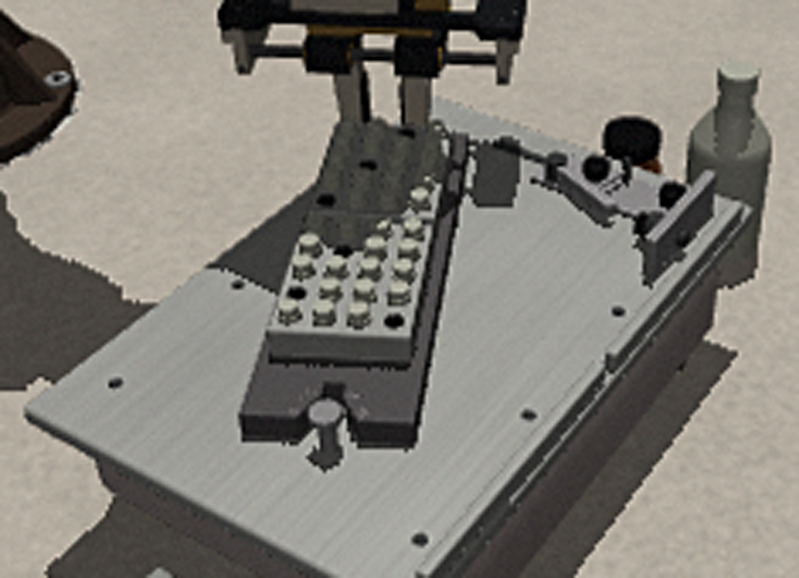

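View pics/s4.png

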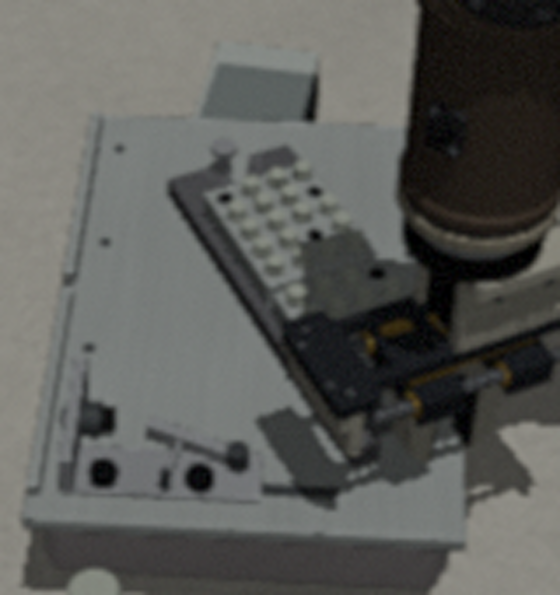

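The fingers are down behind the plain end face in both views. Now I'll slide the carrier along its slot axis in small steps, watching the force.

{"fn": "move_arm", "kwargs": {
  "series": [
    {"x": 0,"y": 0,"z": -0.5,"rx": 0,"ry": 0,"rz": 0},
    {"x": 0,"y": 0,"z": -0.5,"rx": 0,"ry": 0,"rz": 0},
    {"x": 0,"y": 0,"z": -0.4,"rx": 0,"ry": 0,"rz": 0},
    {"x": 0,"y": 0,"z": -0.4,"rx": 0,"ry": 0,"rz": 0}
  ]
}}

```text
clock: 5.28
position: [0.4718, 0.0457, 0.1296]
ee_rot: [-1.528, -0.414, 0.414]
force: [-3.4, 5.6, 3.7]
width: 0.26
```

```bash
cat >> h.py <<'E'
def cf(o,yaw=.529,org=(.604,-.159)):
    X=np.array([np.cos(yaw),np.sin(yaw)]);Y=np.array([-np.sin(yaw),np.cos(yaw)])
    d=o['position'][:2]-org; F=o['force'][:2]
    print('carrier-frame TCP mm',(1e3*d@X).round(1),(1e3*d@Y).round(1),'F x,y',(F@X).round(1),(F@Y).round(1))
E
python3 - <<'E'
from h import *
cf(st())
E
```

```text
t 5.28 p [0.4718 0.0457 0.1296] F [-3.4  5.6  3.7] w 0.26 xhead 30.27 ydir [-0.     0.003 -1.   ]
carrier-frame TCP mm -10.8 243.5 F x,y -0.1 6.5
```

{"fn": "move_arm", "kwargs": {
  "series": [
    {"x": 0,"y": 0,"z": -0.4,"rx": 0,"ry": 0,"rz": 0},
    {"x": 0,"y": 0,"z": -0.4,"rx": 0,"ry": 0,"rz": 0},
    {"x": 0,"y": 0,"z": -0.4,"rx": 0,"ry": 0,"rz": 0}
  ]
}}

```text
clock: 5.65
position: [0.476, 0.0387, 0.1297]
ee_rot: [-1.521, -0.414, 0.418]
force: [-4.9, 6.6, 4.3]
width: 0.261
```

```bash
python3 - <<'E'
from h import *
cf(st())
E
```

```text
t 5.65 p [0.476  0.0387 0.1297] F [-4.9  6.6  4.3] w 0.261 xhead 30.46 ydir [-0.005  0.008 -1.   ]
carrier-frame TCP mm -10.8 235.3 F x,y -0.9 8.1
```

{"fn": "move_arm", "kwargs": {
  "series": [
    {"x": 0,"y": 0,"z": -0.4,"rx": 0,"ry": 0,"rz": 0},
    {"x": 0,"y": 0,"z": -0.4,"rx": 0,"ry": 0,"rz": 0},
    {"x": 0,"y": 0,"z": -0.4,"rx": 0,"ry": 0,"rz": 0}
  ]
}}

```text
clock: 6.02
position: [0.4799, 0.0321, 0.1297]
ee_rot: [-1.514, -0.414, 0.423]
force: [-5.7, 8.2, 5.4]
width: 0.265
```

```bash
python3 - <<'E'
from h import *
o=st();cf(o);plan(o['position'],30.3,1)
E
```

```text
t 6.03 p [0.4799 0.0321 0.1297] F [-5.7  8.2  5.4] w 0.265 xhead 30.67 ydir [-0.01   0.014 -1.   ]
carrier-frame TCP mm -10.6 227.6 F x,y -0.8 9.9
0 xyz cm [0. 0. 0.] rot [-0.017  0.006 -0.002]
```

{"fn": "move_arm", "kwargs": {
  "series": [
    {"x": 0,"y": 0,"z": -0.35,"rx": -0.012,"ry": 0.003,"rz": -0.001},
    {"x": 0,"y": 0,"z": -0.35,"rx": -0.012,"ry": 0.003,"rz": -0.001}
  ]
}}

```text
clock: 6.28
position: [0.4823, 0.028, 0.1295]
ee_rot: [-1.534, -0.416, 0.416]
force: [-2.5, 4.3, 0.0]
width: 0.263
```

```bash
python3 - <<'E'
from h import *
o=st();cf(o);plan(o['position'],30.3,1)
E
```

```text
t 6.28 p [0.4823 0.028  0.1295] F [-2.5  4.3  0. ] w 0.263 xhead 30.41 ydir [ 0.001 -0.003 -1.   ]
carrier-frame TCP mm -10.7 222.8 F x,y -0.0 5.0
0 xyz cm [0. 0. 0.] rot [ 0.004  0.002 -0.001]
```

{"fn": "move_arm", "kwargs": {
  "series": [
    {"x": 0,"y": 0,"z": -0.35,"rx": -0.004,"ry": 0,"rz": 0},
    {"x": 0,"y": 0,"z": -0.3,"rx": -0.004,"ry": 0,"rz": 0}
  ]
}}

```text
clock: 6.52
position: [0.4833, 0.0262, 0.1294]
ee_rot: [-1.536, -0.418, 0.42]
force: [-10.3, 13.5, 9.1]
width: 0.262
```

```bash
python3 - <<'E'
from h import *
o=st();cf(o);plan(o['position'],30.3,1)
E
```

```text
t 6.53 p [0.4833 0.0262 0.1294] F [-10.3  13.5   9.1] w 0.262 xhead 30.6 ydir [ 0.001 -0.006 -1.   ]
carrier-frame TCP mm -10.7 220.8 F x,y -2.1 16.9
0 xyz cm [0. 0. 0.] rot [ 0.005  0.005 -0.002]
```

Force rose to about 17 N with little travel, so the slot is probably bottomed on the stud. I'll back off slightly and look.

{"fn": "move_arm", "kwargs": {
  "series": [
    {"x": 0,"y": 0,"z": 0.3,"rx": 0.005,"ry": 0.002,"rz": -0.002},
    {"x": 0,"y": 0,"z": 0.3,"rx": 0,"ry": 0,"rz": 0}
  ]
}}

```text
clock: 6.78
position: [0.4804, 0.0314, 0.1295]
ee_rot: [-1.53, -0.417, 0.417]
force: [-0.2, -0.3, -0.0]
width: 0.263
```

```bash
python3 - <<'E'
from h import *
o=st();cf(o)
a=arm.get_image("scene");b=arm.get_image("side");st()
cv2.imwrite("pics/a5.png",a);cv2.imwrite("pics/b5.png",b)
A=cv2.resize(a[200:260,220:300],None,fx=8,fy=8,interpolation=cv2.INTER_CUBIC)
B=cv2.resize(b[100:180,300:400],None,fx=6,fy=6,interpolation=cv2.INTER_CUBIC)
cv2.imwrite("pics/s5.png",A);cv2.imwrite("pics/s6.png",cv2.convertScaleAbs(B,alpha=1.5))
E
```

```text
t 6.78 p [0.4804 0.0314 0.1295] F [-0.2 -0.3 -0. ] w 0.263 xhead 30.48 ydir [ 0. -0. -1.]
carrier-frame TCP mm -10.7 226.7 F x,y -0.3 -0.1
t 6.88 p [0.4803 0.0316 0.1295] F [0.5 1.  0.3] w 0.263 xhead 30.5 ydir [-0. -0. -1.]
```

View pics/s5.png

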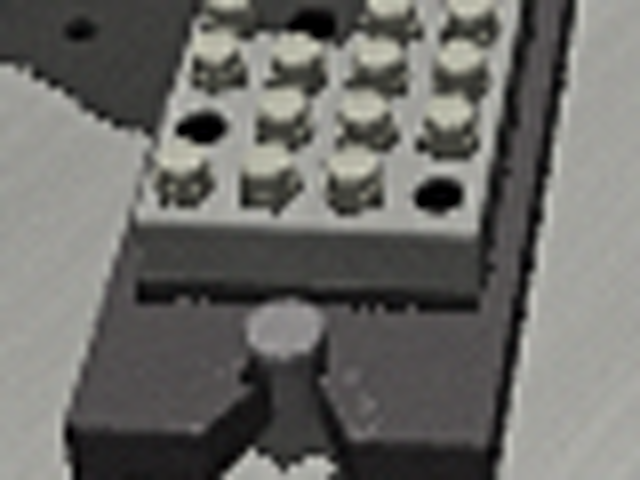

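View pics/s6.png

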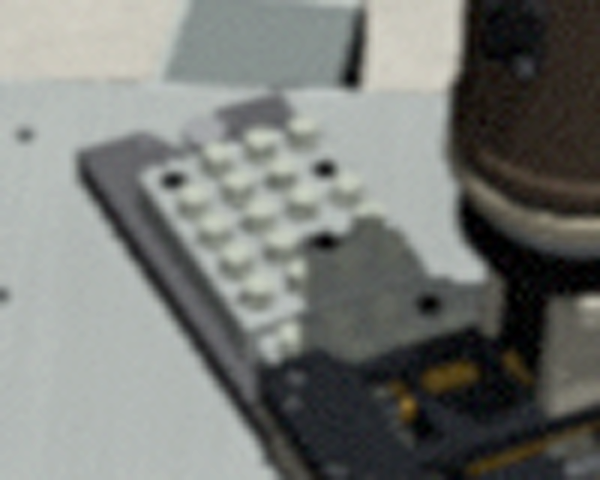

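Scene: the stud head at (256,241) now sits at the slot bottom, and the slotted-end top corners are at (229,254) and (282,256). I'll check that depth against the 22 mm in the task.

```bash
python3 - <<'E'
from h import *
s=ray('scene',(255.9,241.25),.132)[:2]; l=ray('scene',(228.75,253.75),.121)[:2]; r=ray('scene',(281.6,255.9),.121)[:2]
X=(r-l)/np.linalg.norm(r-l); Y=np.array([-X[1],X[0]]);print(s,l,r,np.linalg.norm(r-l),np.arctan2(X[1],X[0]),'depth',(s-l)@Y,'lat',(s-l)@X)
g=lambda p:(p[0]/6+300,p[1]/6+100)
s=ray('side',g((207,133)),.132)[:2]; l=ray('side',g((80,155)),.121)[:2]; r=ray('side',g((283,95)),.121)[:2]
X=(l-r)/np.linalg.norm(r-l); Y=np.array([-X[1],X[0]]);print(s,l,r,np.linalg.norm(r-l),np.arctan2(X[1],X[0]),'depth',(s-r)@Y,'lat',(s-r)@X)
E
```

```text
[ 0.61881366 -0.18040318] [ 0.59205645 -0.22138557] [ 0.66995714 -0.17489809] 0.09071716239616773 0.5380286064898753 depth 0.02148083865541364 lat 0.043978150258774856
[ 0.61467369 -0.17600793] [ 0.66583736 -0.17071353] [ 0.58677597 -0.21701707] 0.09162270741015838 0.5298128909691123 depth 0.021288135342638015 lat 0.0447978532933036
```

Both views give a depth of 21.3–21.5 mm against the nominal 22, and the push met a hard stop, so the slot is home. Next I'll lift, move to the front side near the tab end, close the jaw and get down there.

```bash
python3 - <<'E'
from h import *
o=st()
plan((.4803,.0316,.20),30.3,3)
plan((.434,-.036,.20),30.3,4,pos=(.4803,.0316,.20))
E
```

```text
t 6.88 p [0.4803 0.0316 0.1295] F [0.5 1.  0.3] w 0.263 xhead 30.5 ydir [-0. -0. -1.]
0 xyz cm [ 0.   -2.35  0.  ] rot [ 0.     0.001 -0.   ]
1 xyz cm [ 0.   -2.35  0.  ] rot [ 0.     0.001 -0.   ]
2 xyz cm [ 0.   -2.35  0.  ] rot [ 0.     0.001 -0.   ]
0 xyz cm [-1.86  0.   -0.87] rot [ 0.     0.001 -0.   ]
1 xyz cm [-1.85  0.   -0.87] rot [ 0.     0.001 -0.   ]
2 xyz cm [-1.85  0.   -0.87] rot [ 0.     0.001 -0.   ]
3 xyz cm [-1.85  0.   -0.87] rot [ 0.     0.001 -0.   ]
```

{"fn": "move_arm", "kwargs": {
  "series": [
    {"x": 0,"y": -2,"z": 0.1,"rx": 0,"ry": 0,"rz": 0},
    {"x": 0,"y": -2.5,"z": 0.1,"rx": 0,"ry": 0,"rz": 0},
    {"x": 0,"y": -2,"z": 0,"rx": 0,"ry": 0,"rz": 0},
    {"x": -1.5,"y": -0.5,"z": -0.7,"rx": 0,"ry": 0,"rz": 0},
    {"x": -2,"y": 0,"z": -0.9,"rx": 0,"ry": 0,"rz": 0},
    {"x": -2,"y": 0,"z": -0.9,"rx": 0,"ry": 0,"rz": 0},
    {"x": -1.5,"y": 0,"z": -0.7,"rx": 0,"ry": 0,"rz": 0},
    {"x": -0.7,"y": 0,"z": -0.3,"rx": 0,"ry": 0,"rz": 0},
    {"x": 0,"y": 0,"z": 0,"rx": 0,"ry": 0,"rz": 0},
    {"x": 0,"y": 0,"z": 0,"rx": 0,"ry": 0,"rz": 0}
  ],
  "jaw": 0
}}

```text
clock: 8.12
position: [0.4252, -0.0437, 0.1991]
ee_rot: [-1.533, -0.411, 0.417]
force: [0.5, -0.5, 0.8]
width: 0.004
```

```bash
python3 - <<'E'
from h import *
o=st(); cf(o,.53,(.6163,-.1785))
plan((.434,-.036,.129),30.3,4)
E
```

```text
t 8.12 p [ 0.4252 -0.0437  0.1991] F [ 0.5 -0.5  0.8] w 0.004 xhead 30.24 ydir [-0.003 -0.003 -1.   ]
carrier-frame TCP mm -96.7 212.9 F x,y 0.2 -0.7
0 xyz cm [0.29 1.75 0.06] rot [ 0.    -0.    -0.001]
1 xyz cm [0.29 1.75 0.06] rot [ 0.    -0.    -0.001]
2 xyz cm [0.29 1.75 0.06] rot [ 0.    -0.    -0.001]
3 xyz cm [0.29 1.75 0.06] rot [ 0.    -0.    -0.001]
```

{"fn": "move_arm", "kwargs": {
  "series": [
    {"x": 0.1,"y": 2,"z": 0.1,"rx": 0,"ry": 0,"rz": 0},
    {"x": 0.1,"y": 2,"z": 0.1,"rx": 0,"ry": 0,"rz": -0.002},
    {"x": 0.1,"y": 1.5,"z": 0,"rx": 0,"ry": 0,"rz": 0},
    {"x": 0.1,"y": 0.8,"z": 0,"rx": 0,"ry": 0,"rz": 0},
    {"x": 0,"y": 0.3,"z": 0,"rx": 0,"ry": 0,"rz": 0},
    {"x": 0,"y": 0,"z": 0,"rx": 0,"ry": 0,"rz": 0}
  ]
}}

```text
clock: 8.88
position: [0.4308, -0.037, 0.1316]
ee_rot: [-1.532, -0.419, 0.418]
force: [-0.3, -0.5, -0.5]
width: 0.007
```

```bash
python3 - <<'E'
from h import *
o=st(); cf(o,.53,(.6163,-.1785))
cv2.imwrite("pics/w6.png",arm.get_image("wrist"))
E
```

```text
t 8.88 p [ 0.4308 -0.037   0.1316] F [-0.3 -0.5 -0.5] w 0.007 xhead 30.56 ydir [ 0.001 -0.001 -1.   ]
carrier-frame TCP mm -88.5 215.8 F x,y -0.5 -0.3
```

View pics/w6.png

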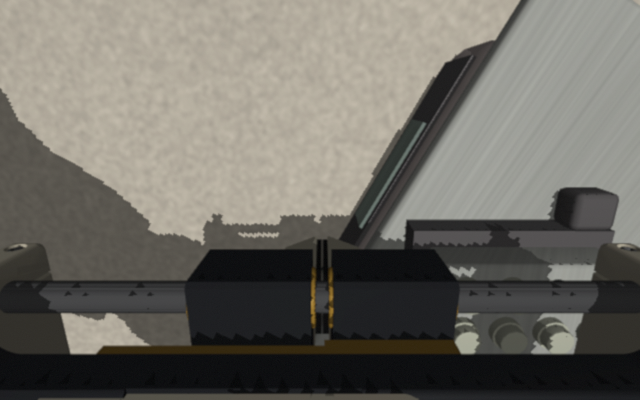

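The wrist view shows the closed fingers to the left of the carrier's front side, with the tab at (587,208). Next I'll close up to contact.

{"fn": "move_arm", "kwargs": {
  "series": [
    {"x": 0.8,"y": 0.2,"z": 0,"rx": 0,"ry": 0.005,"rz": 0},
    {"x": 0.6,"y": 0.1,"z": 0,"rx": 0,"ry": 0,"rz": 0},
    {"x": 0.4,"y": 0,"z": 0,"rx": 0,"ry": 0,"rz": 0}
  ]
}}

```text
clock: 9.3
position: [0.4482, -0.0272, 0.1295]
ee_rot: [-1.533, -0.416, 0.411]
force: [1.1, -0.1, 0.5]
width: 0.005
```

```bash
python3 - <<'E'
from h import *
o=st(); cf(o,.53,(.6163,-.1785))
E
```

```text
t 9.3 p [ 0.4482 -0.0272  0.1295] F [ 1.1 -0.1  0.5] w 0.005 xhead 30.24 ydir [ 0.003 -0.001 -1.   ]
carrier-frame TCP mm -68.6 215.5 F x,y 0.9 -0.6
```

{"fn": "move_arm", "kwargs": {
  "series": [
    {"x": 0.5,"y": 0,"z": 0,"rx": 0,"ry": 0,"rz": 0},
    {"x": 0.5,"y": 0,"z": 0.1,"rx": 0,"ry": 0.02,"rz": 0},
    {"x": 0.5,"y": 0,"z": 0.1,"rx": 0,"ry": 0.022,"rz": 0},
    {"x": 0.5,"y": 0,"z": 0.1,"rx": 0,"ry": 0.022,"rz": 0}
  ]
}}

```text
clock: 9.8
position: [0.4615, -0.0156, 0.1291]
ee_rot: [-1.542, -0.356, 0.363]
force: [-11.2, -6.3, 15.0]
width: 0.004
```

```bash
python3 - <<'E'
from h import *
o=st(); cf(o,.53,(.6163,-.1785)); plan(o['position'],30.3-2*np.degrees(.022),1)
E
```

```text
t 9.8 p [ 0.4615 -0.0156  0.1291] F [-11.2  -6.3  15. ] w 0.004 xhead 26.24 ydir [-0.004 -0.002 -1.   ]
carrier-frame TCP mm -51.2 218.8 F x,y -12.9 0.2
0 xyz cm [0. 0. 0.] rot [-0.    -0.027 -0.004]
```

{"fn": "move_arm", "kwargs": {
  "series": [
    {"x": 0,"y": -0.15,"z": 0,"rx": 0,"ry": -0.01,"rz": -0.006}
  ]
}}

```text
clock: 9.93
position: [0.4614, -0.0155, 0.1305]
ee_rot: [-1.539, -0.367, 0.366]
force: [-0.5, -0.2, -0.3]
width: 0.004
```

```bash
python3 - <<'E'
from h import *
o=st(); cf(o,.53,(.6163,-.1785)); plan(o['position'],30.3-2*np.degrees(.022),1)
im=arm.get_image("wrist"); cv2.imwrite("pics/w7.png",im)
a=arm.get_image("scene")
cv2.imwrite("pics/s7.png",cv2.resize(a[120:290,160:395],None,fx=3.4,fy=3.4,interpolation=cv2.INTER_CUBIC)); st()
E
```

```text
t 9.93 p [ 0.4614 -0.0155  0.1305] F [-0.5 -0.2 -0.3] w 0.004 xhead 26.76 ydir [ 0.001  0.001 -1.   ]
carrier-frame TCP mm -51.3 218.9 F x,y -0.5 0.1
0 xyz cm [0. 0. 0.] rot [-0.    -0.018  0.001]
t 10.03 p [ 0.4618 -0.0155  0.1308] F [ 0.6 -0.4 -0.1] w 0.005 xhead 26.8 ydir [ 0.002  0.001 -1.   ]
```

View pics/w7.png

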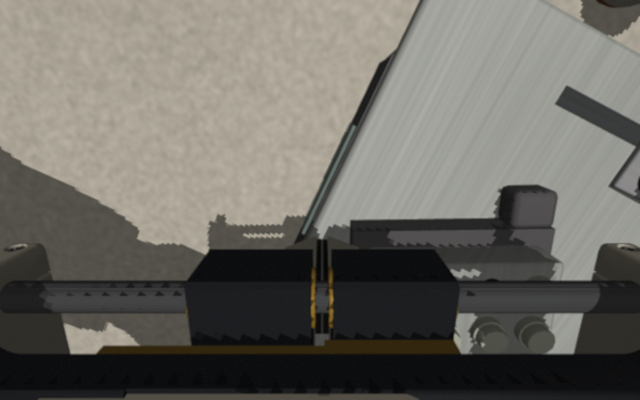

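View pics/s7.png

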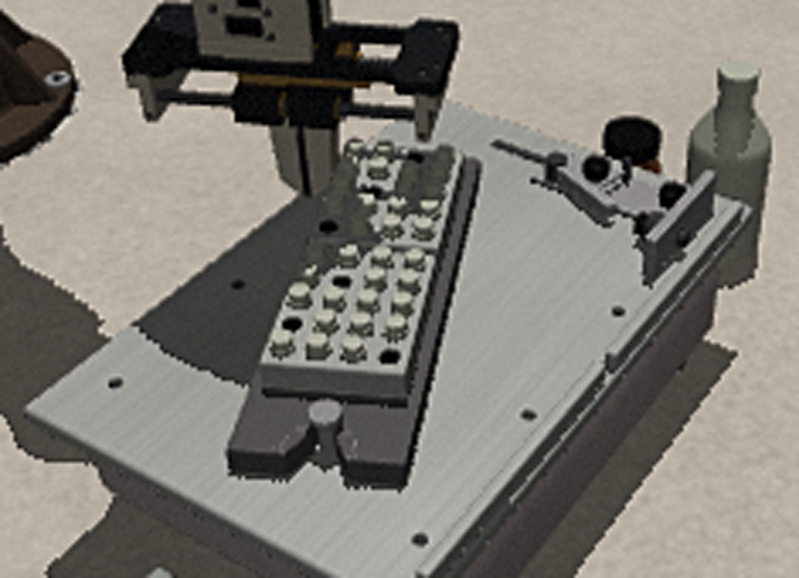

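The carrier is turning about the stud and the stud is still in the slot (s7 around (325,415)). The downward load came from the tool pitching, so I'll go on in short chunks with a small lift and pitch correction.

{"fn": "move_arm", "kwargs": {
  "series": [
    {"x": 0.4,"y": 0.03,"z": 0.08,"rx": 0,"ry": 0.01,"rz": -0.002},
    {"x": 0.4,"y": -0.03,"z": 0.08,"rx": 0,"ry": 0.019,"rz": -0.003},
    {"x": 0.4,"y": -0.03,"z": 0.08,"rx": 0,"ry": 0.019,"rz": -0.003}
  ]
}}

```text
clock: 10.4
position: [0.4705, -0.0079, 0.1307]
ee_rot: [-1.543, -0.332, 0.32]
force: [-3.2, -1.2, -0.3]
width: 0.006
```

```bash
python3 - <<'E'
from h import *
o=st(); cf(o,.53,(.6163,-.1785)); plan(o['position'],24.7,1)
E
```

```text
t 10.4 p [ 0.4705 -0.0079  0.1307] F [-3.2 -1.2 -0.3] w 0.006 xhead 23.81 ydir [ 0.007  0.005 -1.   ]
carrier-frame TCP mm -39.6 220.9 F x,y -3.3 0.6
0 xyz cm [0. 0. 0.] rot [-0.001 -0.015  0.008]
```

```bash
cat >> h.py <<'E'
def yw(o,S=(.6163,-.1785)):
    v=o['position'][:2]-np.array(S); n=np.hypot(*v)
    for h in (.015,.019):
        y=np.arctan2(-v[0],v[1])-np.arcsin((.046+h)/n); print('h',h,'yaw',round(y,3),'rel shaker',round(y-.037,3),'deg',round(np.degrees(y),2),'along',round(np.sqrt(n*n-(.046+h)**2),4))
    y+=.007; X=np.array([np.cos(y),np.sin(y)]); print('F normal',(o['force'][:2]@X).round(1),'along',(o['force'][:2]@np.array([-X[1],X[0]])).round(1))
    plan(o['position'],np.degrees(y),1)
E
```

{"fn": "move_arm", "kwargs": {
  "series": [
    {"x": 0.4,"y": 0,"z": 0.08,"rx": 0,"ry": 0.008,"rz": 0.002},
    {"x": 0.4,"y": 0,"z": 0.08,"rx": 0,"ry": 0.018,"rz": 0},
    {"x": 0.4,"y": 0,"z": 0.08,"rx": 0,"ry": 0.018,"rz": 0},
    {"x": 0.4,"y": -0.02,"z": 0.08,"rx": 0,"ry": 0.018,"rz": -0.002}
  ]
}}

```text
clock: 10.9
position: [0.4839, 0.0023, 0.1306]
ee_rot: [-1.549, -0.278, 0.27]
force: [-3.0, -0.7, 1.6]
width: 0.001
```

```bash
python3 - <<'E'
from h import *
yw(st())
E
```

```text
t 10.9 p [0.4839 0.0023 0.1306] F [-3.  -0.7  1.6] w 0.001 xhead 20.03 ydir [ 0.004  0.005 -1.   ]
h 0.015 yaw 0.356 rel shaker 0.319 deg 20.41 along 0.2157
h 0.019 yaw 0.338 rel shaker 0.301 deg 19.35 along 0.2145
F normal -3.1 along 0.3
0 xyz cm [0. 0. 0.] rot [-0.003  0.005  0.006]
```

{"fn": "move_arm", "kwargs": {
  "series": [
    {"x": 0.4,"y": 0,"z": 0.08,"rx": 0,"ry": 0.018,"rz": 0},
    {"x": 0.4,"y": 0,"z": 0.08,"rx": 0,"ry": 0.018,"rz": 0},
    {"x": 0.4,"y": 0,"z": 0.08,"rx": 0,"ry": 0.018,"rz": 0},
    {"x": 0.4,"y": 0,"z": 0.08,"rx": 0,"ry": 0.018,"rz": 0}
  ]
}}

```text
clock: 11.4
position: [0.4982, 0.0118, 0.1305]
ee_rot: [-1.555, -0.217, 0.212]
force: [-5.3, -0.6, 4.2]
width: 0.004
```

```bash
python3 - <<'E'
from h import *
yw(st())
im=arm.get_image("wrist"); cv2.imwrite("pics/w8.png",im)
a=arm.get_image("scene")
cv2.imwrite("pics/s8.png",cv2.resize(a[120:290,160:395],None,fx=3.4,fy=3.4,interpolation=cv2.INTER_CUBIC)); st()
E
```

```text
t 11.4 p [0.4982 0.0118 0.1305] F [-5.3 -0.6  4.2] w 0.004 xhead 15.66 ydir [ 0.002  0.006 -1.   ]
h 0.015 yaw 0.279 rel shaker 0.242 deg 16.01 along 0.2155
h 0.019 yaw 0.261 rel shaker 0.224 deg 14.95 along 0.2144
F normal -5.2 along 0.8
0 xyz cm [0. 0. 0.] rot [-0.005  0.005  0.004]
t 11.5 p [0.4987 0.0121 0.1306] F [-2.4  1.2  1.7] w 0.004 xhead 15.7 ydir [ 0.003  0.006 -1.   ]
```

View pics/w8.png

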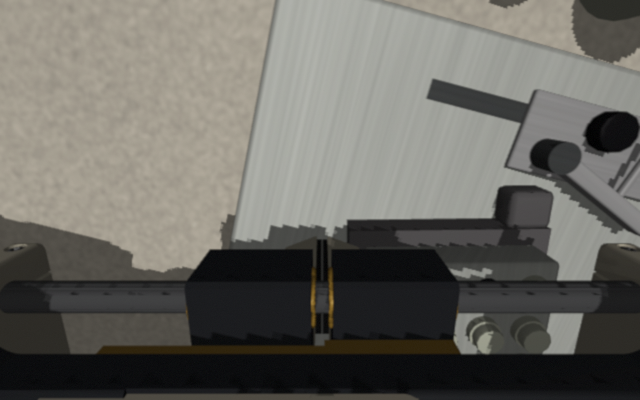

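View pics/s8.png

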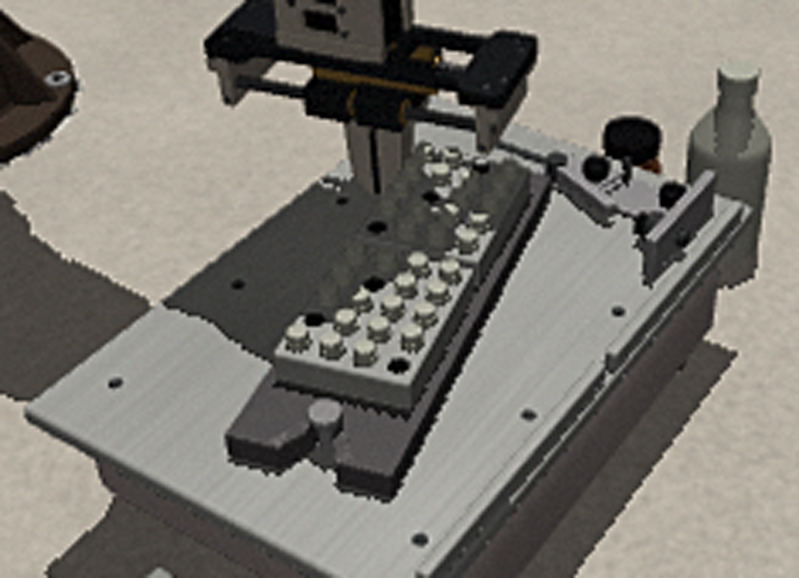

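Wrist view: the carrier's end edge is level with the image (row 220), so tool and carrier agree in yaw. The tab at (525,205) is about to reach the catch finger at (570,160). I'll go on in small steps.

{"fn": "move_arm", "kwargs": {
  "series": [
    {"x": 0.35,"y": 0,"z": 0.07,"rx": -0.003,"ry": 0.016,"rz": 0},
    {"x": 0.35,"y": 0,"z": 0.07,"rx": -0.002,"ry": 0.016,"rz": -0.002},
    {"x": 0.35,"y": -0.02,"z": 0.07,"rx": 0,"ry": 0.016,"rz": -0.002}
  ]
}}

```text
clock: 11.88
position: [0.5076, 0.0173, 0.1307]
ee_rot: [-1.562, -0.182, 0.171]
force: [-4.5, 0.8, 0.0]
width: 0.002
```

```bash
python3 - <<'E'
from h import *
yw(st())
E
```

```text
t 11.88 p [0.5076 0.0173 0.1307] F [-4.5  0.8  0. ] w 0.002 xhead 12.87 ydir [ 0.007  0.002 -1.   ]
h 0.015 yaw 0.231 rel shaker 0.194 deg 13.22 along 0.2155
h 0.019 yaw 0.212 rel shaker 0.175 deg 12.16 along 0.2143
F normal -4.2 along 1.7
0 xyz cm [0. 0. 0.] rot [-0.001  0.005  0.007]
```

{"fn": "move_arm", "kwargs": {
  "series": [
    {"x": 0.35,"y": 0,"z": 0.07,"rx": 0,"ry": 0.018,"rz": 0.002},
    {"x": 0.35,"y": 0,"z": 0.07,"rx": 0,"ry": 0.017,"rz": 0},
    {"x": 0.35,"y": -0.02,"z": 0.07,"rx": 0,"ry": 0.016,"rz": -0.002}
  ]
}}

```text
clock: 12.25
position: [0.5157, 0.0217, 0.1304]
ee_rot: [-1.565, -0.135, 0.133]
force: [-9.8, -0.3, 8.4]
width: 0.005
```

```bash
python3 - <<'E'
from h import *
yw(st())
im=arm.get_image("wrist"); cv2.imwrite("pics/w9.png",im)
E
```

```text
t 12.25 p [0.5157 0.0217 0.1304] F [-9.8 -0.3  8.4] w 0.005 xhead 9.78 ydir [ 0.002  0.002 -1.   ]
h 0.015 yaw 0.19 rel shaker 0.153 deg 10.89 along 0.2156
h 0.019 yaw 0.172 rel shaker 0.135 deg 9.83 along 0.2145
F normal -9.7 along 1.4
0 xyz cm [0. 0. 0.] rot [-0.002 -0.008  0.002]
```

View pics/w9.png

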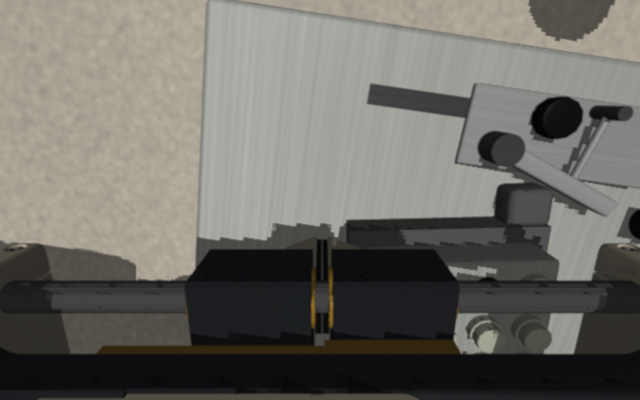

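The tab at (523,203) is now touching the catch finger. I'll keep going in short calls with a bit more lift and pitch correction.

{"fn": "move_arm", "kwargs": {
  "series": [
    {"x": 0.3,"y": -0.05,"z": 0.05,"rx": 0,"ry": 0.01,"rz": -0.003},
    {"x": 0.35,"y": -0.03,"z": 0.05,"rx": 0,"ry": 0.014,"rz": -0.003}
  ]
}}

```text
clock: 12.55
position: [0.5201, 0.0239, 0.1306]
ee_rot: [-1.565, -0.116, 0.111]
force: [-7.7, 0.3, 2.7]
width: 0.004
```

```bash
python3 - <<'E'
from h import *
yw(st())
E
```

```text
t 12.55 p [0.5201 0.0239 0.1306] F [-7.7  0.3  2.7] w 0.004 xhead 8.26 ydir [ 0.003  0.003 -1.   ]
h 0.015 yaw 0.168 rel shaker 0.131 deg 9.64 along 0.2156
h 0.019 yaw 0.15 rel shaker 0.113 deg 8.57 along 0.2145
F normal -7.6 along 1.5
0 xyz cm [0. 0. 0.] rot [-0.003 -0.012  0.003]
```

{"fn": "move_arm", "kwargs": {
  "series": [
    {"x": 0.35,"y": -0.04,"z": 0.05,"rx": 0,"ry": 0.008,"rz": -0.002},
    {"x": 0.35,"y": -0.04,"z": 0.05,"rx": 0,"ry": 0.01,"rz": -0.003},
    {"x": 0.35,"y": -0.04,"z": 0.05,"rx": 0,"ry": 0.01,"rz": -0.003}
  ]
}}

```text
clock: 12.92
position: [0.528, 0.0272, 0.1308]
ee_rot: [-1.565, -0.094, 0.086]
force: [-6.0, 1.6, 1.2]
width: 0.005
```

```bash
python3 - <<'E'
from h import *
yw(st())
E
```

```text
t 12.93 p [0.528  0.0272 0.1308] F [-6.   1.6  1.2] w 0.005 xhead 6.53 ydir [ 0.005  0.004 -1.   ]
h 0.015 yaw 0.13 rel shaker 0.093 deg 7.43 along 0.2154
h 0.019 yaw 0.111 rel shaker 0.074 deg 6.36 along 0.2143
F normal -5.8 along 2.3
0 xyz cm [0. 0. 0.] rot [-0.004 -0.004  0.005]
```

{"fn": "move_arm", "kwargs": {
  "series": [
    {"x": 0.3,"y": -0.03,"z": 0.05,"rx": -0.002,"ry": 0.012,"rz": 0},
    {"x": 0.3,"y": -0.03,"z": 0.05,"rx": -0.002,"ry": 0.013,"rz": -0.003}
  ]
}}

```text
clock: 13.18
position: [0.5327, 0.0293, 0.1308]
ee_rot: [-1.569, -0.073, 0.065]
force: [-5.7, 0.6, 2.0]
width: 0.004
```

```bash
python3 - <<'E'
from h import *
yw(st())
im=arm.get_image("wrist"); cv2.imwrite("pics/w10.png",im)
E
```

```text
t 13.18 p [0.5327 0.0293 0.1308] F [-5.7  0.6  2. ] w 0.004 xhead 5.02 ydir [ 0.005  0.001 -1.   ]
h 0.015 yaw 0.107 rel shaker 0.07 deg 6.1 along 0.2155
h 0.019 yaw 0.088 rel shaker 0.051 deg 5.04 along 0.2143
F normal -5.6 along 1.2
0 xyz cm [0. 0. 0.] rot [-0.    -0.007  0.005]
```

View pics/w10.png

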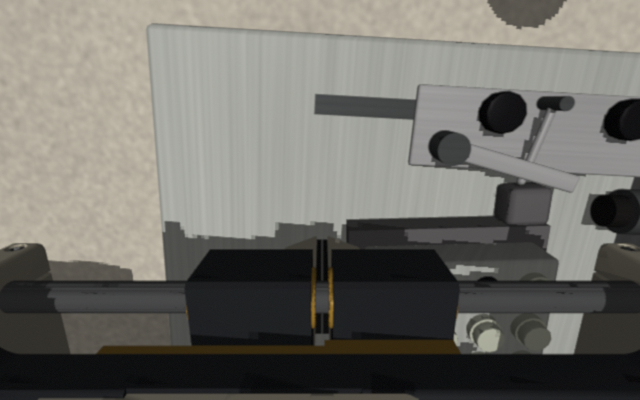

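The tab's near edge is at about x=505 px and the catch tip at 578, so about 28 mm of travel remains. That means the block sits behind its mark, so I'll keep pushing.

{"fn": "move_arm", "kwargs": {
  "series": [
    {"x": 0.35,"y": -0.03,"z": 0.05,"rx": 0,"ry": 0.01,"rz": 0},
    {"x": 0.35,"y": -0.03,"z": 0.05,"rx": 0,"ry": 0.014,"rz": -0.003},
    {"x": 0.35,"y": -0.03,"z": 0.05,"rx": 0,"ry": 0.014,"rz": -0.003}
  ]
}}

```text
clock: 13.6
position: [0.5425, 0.0327, 0.131]
ee_rot: [-1.569, -0.044, 0.031]
force: [-2.9, 2.5, 0.7]
width: 0.003
```

```bash
python3 - <<'E'
from h import *
yw(st())
E
```

```text
t 13.6 p [0.5425 0.0327 0.131 ] F [-2.9  2.5  0.7] w 0.003 xhead 2.72 ydir [ 0.008  0.002 -1.   ]
h 0.015 yaw 0.06 rel shaker 0.023 deg 3.44 along 0.2152
h 0.019 yaw 0.041 rel shaker 0.004 deg 2.37 along 0.214
F normal -2.8 along 2.7
0 xyz cm [0. 0. 0.] rot [-0.001 -0.001  0.008]
```

{"fn": "move_arm", "kwargs": {
  "series": [
    {"x": 0.3,"y": 0,"z": 0.06,"rx": 0,"ry": 0.014,"rz": 0.003},
    {"x": 0.3,"y": 0,"z": 0.06,"rx": 0,"ry": 0.014,"rz": 0}
  ]
}}

```text
clock: 13.85
position: [0.5484, 0.0346, 0.1309]
ee_rot: [-1.569, -0.017, 0.011]
force: [-5.6, 1.3, 3.9]
width: 0.006
```

```bash
python3 - <<'E'
from h import *
yw(st())
im=arm.get_image("wrist"); cv2.imwrite("pics/w11.png",im)
E
```

```text
t 13.85 p [0.5484 0.0346 0.1309] F [-5.6  1.3  3.9] w 0.006 xhead 1.03 ydir [ 0.004  0.002 -1.   ]
h 0.015 yaw 0.032 rel shaker -0.005 deg 1.86 along 0.2152
h 0.019 yaw 0.014 rel shaker -0.023 deg 0.79 along 0.2141
F normal -5.6 along 1.5
0 xyz cm [0. 0. 0.] rot [-0.002 -0.003  0.004]
```

View pics/w11.png

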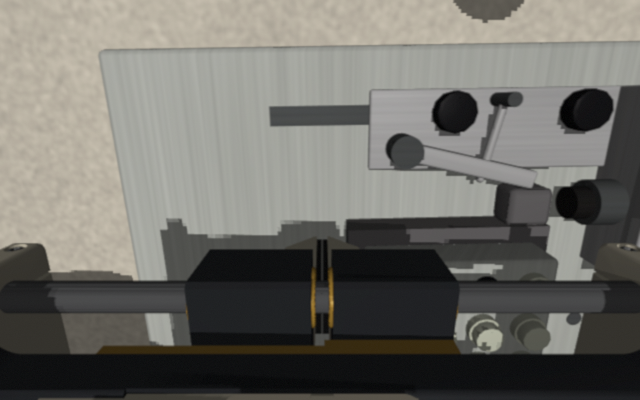

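The tab is still under the catch finger (tip at (536,180)), and the buffer face is close at x≈558.

{"fn": "move_arm", "kwargs": {
  "series": [
    {"x": 0.3,"y": -0.03,"z": 0.06,"rx": 0,"ry": 0.011,"rz": 0},
    {"x": 0.3,"y": -0.03,"z": 0.06,"rx": 0,"ry": 0.013,"rz": -0.002}
  ]
}}

```text
clock: 14.15
position: [0.555, 0.0363, 0.1314]
ee_rot: [-1.569, 0.002, -0.011]
force: [-3.9, 0.1, 0.6]
width: 0.004
```

```bash
python3 - <<'E'
from h import *
yw(st())
im=arm.get_image("wrist"); cv2.imwrite("pics/w12.png",im)
E
```

```text
t 14.15 p [0.555  0.0363 0.1314] F [-3.9  0.1  0.6] w 0.004 xhead -0.46 ydir [ 0.006  0.002 -1.   ]
h 0.015 yaw 0.001 rel shaker -0.036 deg 0.08 along 0.2149
h 0.019 yaw -0.017 rel shaker -0.054 deg -0.99 along 0.2138
F normal -3.9 along 0.1
0 xyz cm [0. 0. 0.] rot [-0.002  0.002  0.006]
```

View pics/w12.png

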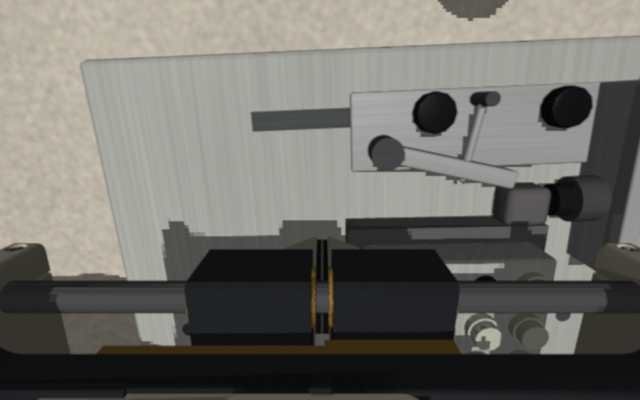

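Nearly there: the tip at (516,182) still overlaps the tab's corner (503), and the tab is at the buffer. Small steps from here.

{"fn": "move_arm", "kwargs": {
  "series": [
    {"x": 0.25,"y": -0.02,"z": 0.05,"rx": 0,"ry": 0.012,"rz": 0}
  ]
}}

```text
clock: 14.32
position: [0.557, 0.0369, 0.1314]
ee_rot: [-1.569, 0.013, -0.02]
force: [-11.6, 0.6, 3.2]
width: 0.003
```

```bash
python3 - <<'E'
from h import *
yw(st())
E
```

```text
t 14.32 p [0.557  0.0369 0.1314] F [-11.6   0.6   3.2] w 0.003 xhead -1.21 ydir [ 0.004  0.002 -1.   ]
h 0.015 yaw -0.008 rel shaker -0.045 deg -0.45 along 0.2149
h 0.019 yaw -0.027 rel shaker -0.064 deg -1.52 along 0.2138
F normal -11.6 along 0.3
0 xyz cm [0. 0. 0.] rot [-0.002 -0.002  0.004]
```

{"fn": "move_arm", "kwargs": {
  "series": [
    {"x": 0.22,"y": -0.03,"z": 0.03,"rx": 0,"ry": 0.003,"rz": 0}
  ]
}}

```text
clock: 14.45
position: [0.5572, 0.037, 0.1312]
ee_rot: [-1.569, 0.02, -0.019]
force: [-14.2, 1.6, 7.8]
width: 0.003
```

```bash
python3 - <<'E'
from h import *
yw(st())
im=arm.get_image("wrist"); cv2.imwrite("pics/w13.png",im[60:300,300:640])
cv2.imwrite("pics/w13.png",cv2.resize(im[80:280,330:640],None,fx=2.5,fy=2.5,interpolation=cv2.INTER_CUBIC)); st()
E
```

```text
t 14.45 p [0.5572 0.037  0.1312] F [-14.2   1.6   7.8] w 0.003 xhead -1.42 ydir [-0.001  0.002 -1.   ]
h 0.015 yaw -0.009 rel shaker -0.046 deg -0.49 along 0.215
h 0.019 yaw -0.027 rel shaker -0.064 deg -1.56 along 0.2138
F normal -14.2 along 1.3
0 xyz cm [0. 0. 0.] rot [-0.002 -0.004 -0.001]
t 14.5 p [0.5571 0.037  0.1312] F [-12.4   0.2   8.5] w 0.009 xhead -1.42 ydir [-0.001  0.002 -1.   ]
```

View pics/w13.png

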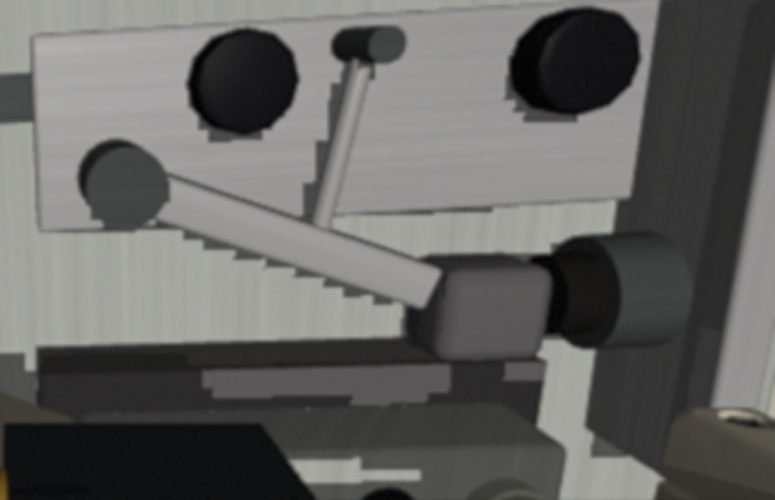

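The finger now points further inwards (tip at (432,288) in this crop) and sits in front of the tab's face, so it looks snapped. I'll ease off slowly and check that it holds.

{"fn": "move_arm", "kwargs": {
  "series": [
    {"x": -0.1,"y": -0.05,"z": 0,"rx": 0,"ry": 0,"rz": 0},
    {"x": -0.2,"y": 0,"z": 0,"rx": 0,"ry": 0,"rz": 0},
    {"x": -0.4,"y": 0,"z": 0,"rx": 0,"ry": 0,"rz": 0},
    {"x": -0.6,"y": 0,"z": 0,"rx": 0,"ry": 0,"rz": 0}
  ]
}}

```text
clock: 15.0
position: [0.5466, 0.0366, 0.1326]
ee_rot: [-1.57, 0.017, -0.025]
force: [-0.3, 0.0, -0.1]
width: 0.008
```

```bash
python3 - <<'E'
from h import *
yw(st())
im=arm.get_image("wrist"); cv2.imwrite("pics/w14f.png",im)
cv2.imwrite("pics/w14.png",cv2.resize(im[80:280,330:640],None,fx=2.5,fy=2.5,interpolation=cv2.INTER_CUBIC)); st()
E
```

```text
t 15.0 p [0.5466 0.0366 0.1326] F [-0.3  0.  -0.1] w 0.008 xhead -1.51 ydir [ 0.005  0.001 -1.   ]
h 0.015 yaw 0.04 rel shaker 0.003 deg 2.29 along 0.2177
h 0.019 yaw 0.022 rel shaker -0.015 deg 1.24 along 0.2165
F normal -0.3 along 0.0
0 xyz cm [0. 0. 0.] rot [-0.001 -0.055  0.005]
t 15.05 p [0.5457 0.0366 0.1326] F [-1.4 -0.1 -0.7] w 0.005 xhead -1.51 ydir [ 0.004  0.001 -1.   ]
```

View pics/w14.png

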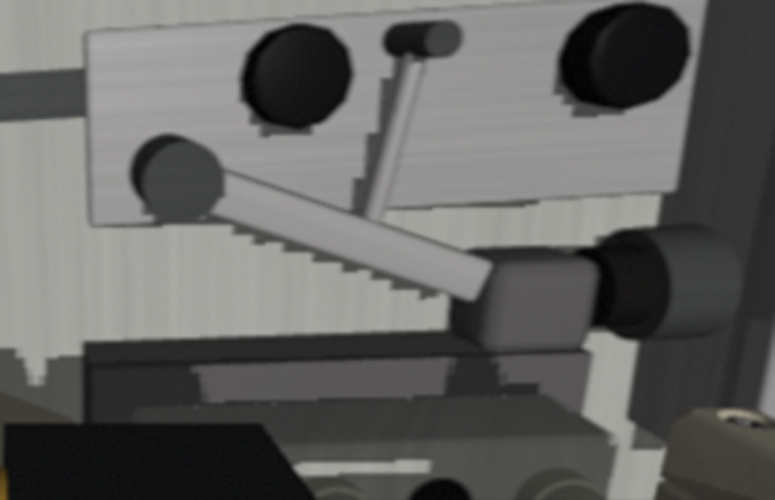

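{"fn": "move_arm", "kwargs": {
  "series": [
    {"x": -1,"y": -0.3,"z": 0,"rx": 0,"ry": 0,"rz": 0},
    {"x": -1.5,"y": -1,"z": 0,"rx": 0,"ry": 0,"rz": 0},
    {"x": -1,"y": -2,"z": 0,"rx": 0,"ry": 0,"rz": 0},
    {"x": 0,"y": -4,"z": -1,"rx": 0,"ry": 0,"rz": 0},
    {"x": 0,"y": -5,"z": -3,"rx": 0,"ry": 0,"rz": 0},
    {"x": 0,"y": -5,"z": -4,"rx": 0,"ry": 0,"rz": 0},
    {"x": 1.5,"y": -4,"z": -4,"rx": 0,"ry": 0,"rz": 0},
    {"x": 3,"y": -2.5,"z": -3,"rx": 0,"ry": 0,"rz": 0},
    {"x": 2,"y": -1,"z": -1,"rx": 0,"ry": 0,"rz": 0},
    {"x": 0,"y": 0,"z": 0,"rx": 0,"ry": 0,"rz": 0},
    {"x": 0,"y": 0,"z": 0,"rx": 0,"ry": 0,"rz": 0}
  ]
}}

```text
clock: 16.42
position: [0.56, -0.1281, 0.3915]
ee_rot: [-1.566, 0.016, -0.025]
force: [-0.5, 0.2, -0.5]
width: 0.006
```

```bash
python3 - <<'E'
from h import *
o=st(); im=arm.get_image("wrist"); cv2.imwrite("pics/w15.png",im)
np.savez("w15.npz",p=o['position'],r=o['ee_rot'])
a=arm.get_image("scene");b=arm.get_image("side");st()
cv2.imwrite("pics/s15.png",cv2.resize(a[140:310,160:395],None,fx=3.4,fy=3.4,interpolation=cv2.INTER_CUBIC))
cv2.imwrite("pics/b15.png",cv2.resize(b[80:250,270:430],None,fx=3.5,fy=3.5,interpolation=cv2.INTER_CUBIC))
E
```

```text
t 16.43 p [ 0.56   -0.1281  0.3915] F [-0.5  0.2 -0.5] w 0.006 xhead -1.51 ydir [ 0.005  0.004 -1.   ]
t 16.57 p [ 0.5603 -0.1276  0.3914] F [-0.7 -0.9 -0.1] w 0.004 xhead -1.44 ydir [ 0.005  0.005 -1.   ]
```

View pics/w15.png

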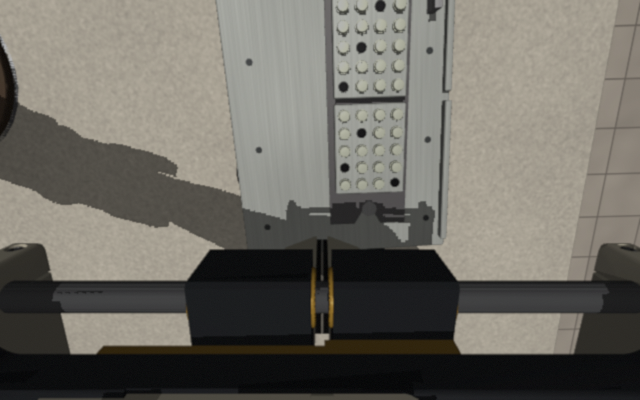

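View pics/s15.png

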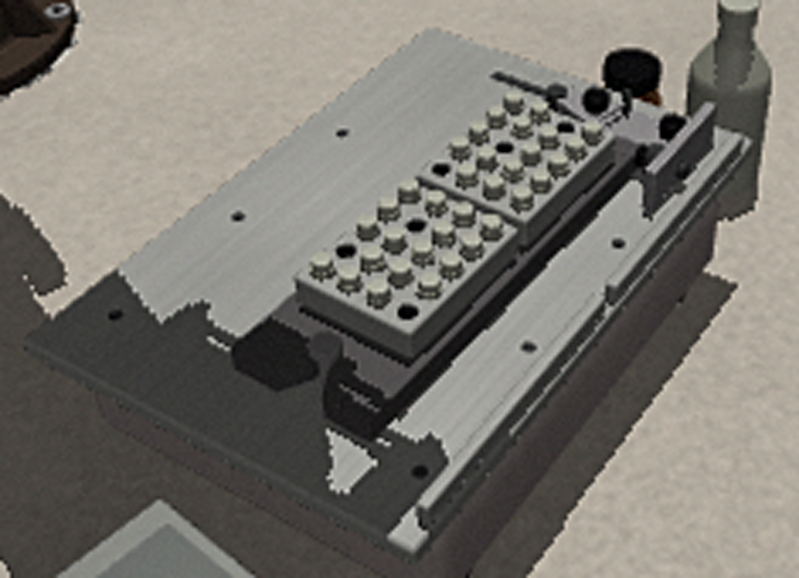

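View pics/b15.png

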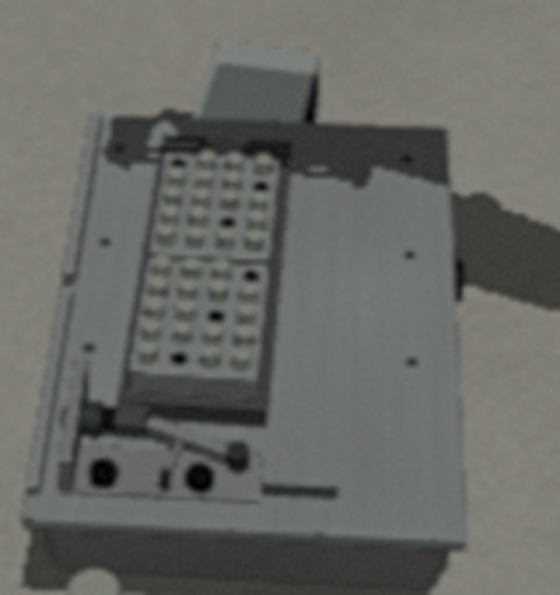

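Both fixed views show the carrier lying square, the stud in the slot and the catch finger against the tab. I'll take one closer overhead look at the catch to measure its angle.

{"fn": "move_arm", "kwargs": {
  "series": [
    {"x": 0.5,"y": 0,"z": 3,"rx": 0,"ry": 0,"rz": 0},
    {"x": 0.5,"y": 0,"z": 4,"rx": 0,"ry": 0,"rz": 0},
    {"x": 0.5,"y": 1,"z": 3,"rx": 0,"ry": 0,"rz": 0},
    {"x": 0,"y": 1,"z": 1,"rx": 0,"ry": 0,"rz": 0},
    {"x": 0,"y": 0,"z": 0,"rx": 0,"ry": 0,"rz": 0},
    {"x": 0,"y": 0,"z": 0,"rx": 0,"ry": 0,"rz": 0},
    {"x": 0,"y": 0,"z": 0,"rx": 0,"ry": 0,"rz": 0}
  ]
}}

```text
clock: 17.45
position: [0.575, -0.0164, 0.3708]
ee_rot: [-1.566, 0.019, -0.024]
force: [0.1, 0.8, -0.2]
width: 0.005
```

```bash
python3 - <<'E'
from h import *
o=st(); im=arm.get_image("wrist"); cv2.imwrite("pics/w16.png",im)
np.savez("w16.npz",p=o['position'],r=o['ee_rot'])
cv2.imwrite("pics/w16b.png",cv2.resize(im[0:150,280:480],None,fx=4,fy=4,interpolation=cv2.INTER_CUBIC))
E
```

```text
t 17.45 p [ 0.575  -0.0164  0.3708] F [ 0.1  0.8 -0.2] w 0.005 xhead -1.55 ydir [ 0.003  0.005 -1.   ]
```

View pics/w16b.png

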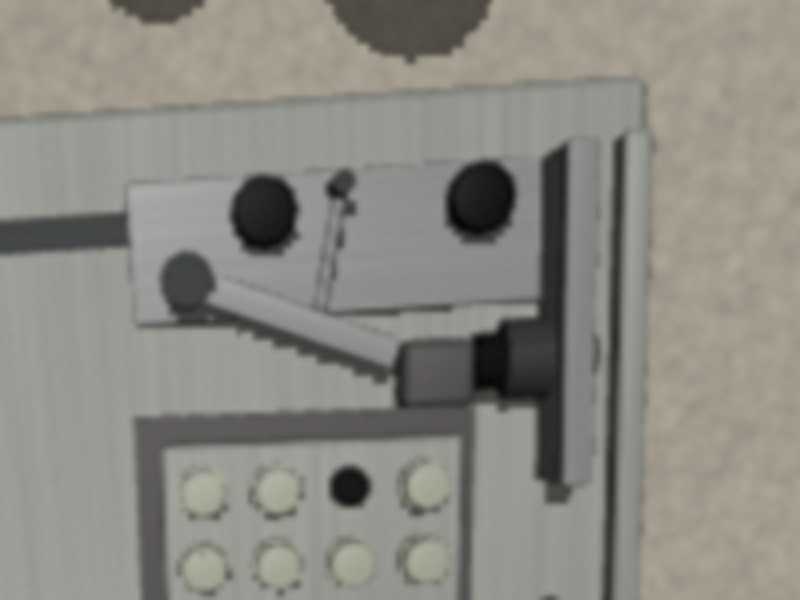

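View pics/w16.png

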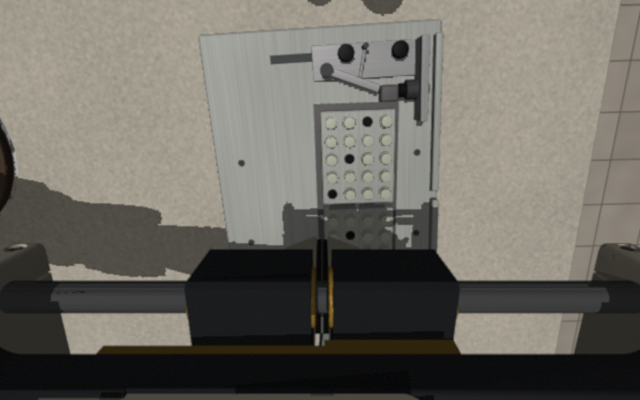

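Clear view: the finger's tip (393,360 in the crop) butts against the tab's front face, and the tab sits on the pressed buffer at (475,360). Last numbers before hand-in.

```bash
python3 - <<'E'
from h import *
def ang(d,f,h,t,b1,b2,hz):
    W=lambda p,z:wray(d['p'],d['r'],f(p),z)
    u=W(t,.121)-W(h,hz); v=W(b2,.135)-W(b1,.135)
    a=np.arctan2(u[1],u[0]); b=np.arctan2(v[1],v[0]); return round(a,3),round(b,3),np.linalg.norm(u[:2]).round(4)
d=np.load("w3.npz");e=np.load("w16.npz")
f3=lambda p:(p[0]/1.95+150,p[1]/1.95); f16=lambda p:(p[0]/4+280,p[1]/4)
# edge-based finger direction (upper edge), same height for both ends
print('initial',ang(d,f3,(540,72),(581,142),(523,10),(715,98),.121))
print('now',ang(e,f16,(215,278),(402,345),(128,184),(540,155),.121))
W=lambda p,z:wray(e['p'],e['r'],f16(p),z)
l=W((136,420),.121);r=W((470,405),.121);print('carrier yaw from end',np.arctan2(r[1]-l[1],r[0]-l[0]),np.linalg.norm(r-l))
t=W((473,340),.121);b=W((470,590),.121);u=t-b;print('side yaw',np.arctan2(-u[0],u[1]))
# end-to-stud
X=np.array([np.cos(.0),np.sin(.0)]);print('tab back outer',t,'end left',l,'dy end-stud (L corner)',l[1]+.1789)
for n,z,p in (('jar',0,None),): pass
a0=cv2.imread('pics/scene0.png');b0=cv2.imread('pics/side0.png')
b=arm.get_image('side'); a=arm.get_image('scene')
D=cv2.absdiff(b,b0).max(2); print('side: bottle/jar diff',D[240:305,280:355].mean(), 'tipbox',D[93:113,328:362].mean())
D=cv2.absdiff(a,a0).max(2); print('scene bottle',D[140:205,365:388].mean(),'tipbox',D[290:385,145:243].mean()); st()
E
```

```text
initial (np.float64(-0.431), np.float64(0.134), np.float64(0.0461))
now (np.float64(-0.351), np.float64(0.038), np.float64(0.0525))
carrier yaw from end 0.015956006926239025 0.08968876604954885
side yaw 0.020478785597064127
tab back outer [0.65899935 0.07024525 0.121     ] end left [0.56906616 0.05223764 0.121     ] dy end-stud (L corner) 0.23113763930024817
side: bottle/jar diff 2.099076923076923 tipbox 1.713235294117647
scene bottle 6.450836120401338 tipbox 6.773254564983889
t 17.6 p [ 0.5751 -0.0161  0.3708] F [-0.   0.6  0.6] w 0.006 xhead -1.53 ydir [ 0.003  0.005 -1.   ]
```

The wrist-image angle estimate disagrees slightly: −0.43 initially and −0.35 now, from short edges. The side camera is fixed, so I'll compare the finger there directly, before and after.

```bash
python3 - <<'E'
from h import *
b0=cv2.imread('pics/side0.png'); b=arm.get_image('side');a0=cv2.imread('pics/scene0.png');a=arm.get_image('scene')
c=lambda i:cv2.convertScaleAbs(cv2.resize(i[188:228,285:350],None,fx=11,fy=7*11/7,interpolation=cv2.INTER_NEAREST),alpha=1.6)
z=lambda i:cv2.resize(c(i),(650,290))
cv2.imwrite('pics/cmp.png',np.vstack([z(b0),z(b)]))
y=lambda i:cv2.convertScaleAbs(cv2.resize(i[155:205,295:370],(600,290),interpolation=cv2.INTER_CUBIC),alpha=1.6)
cv2.imwrite('pics/cmp2.png',np.vstack([y(a0),y(a)]))
d=np.load("w3.npz");e=np.load("w16.npz")
f3=lambda p:(p[0]/1.95+150,p[1]/1.95); f16=lambda p:(p[0]/4+280,p[1]/4)
for D,f,h,t in((d,f3,(523,60),(574,149)),(e,f16,(188,280),(393,360))):
    for hz in (.121,.13,.135):
        u=wray(D['p'],D['r'],f(t),.121)-wray(D['p'],D['r'],f(h),hz); print(hz,np.arctan2(u[1],u[0]).round(3),np.hypot(*u[:2]).round(4))
E
```

```text
0.121 -0.443 0.058
0.13 -0.397 0.0581
0.135 -0.371 0.0582
0.121 -0.378 0.0581
0.13 -0.366 0.0581
0.135 -0.359 0.058
```

View pics/cmp.png

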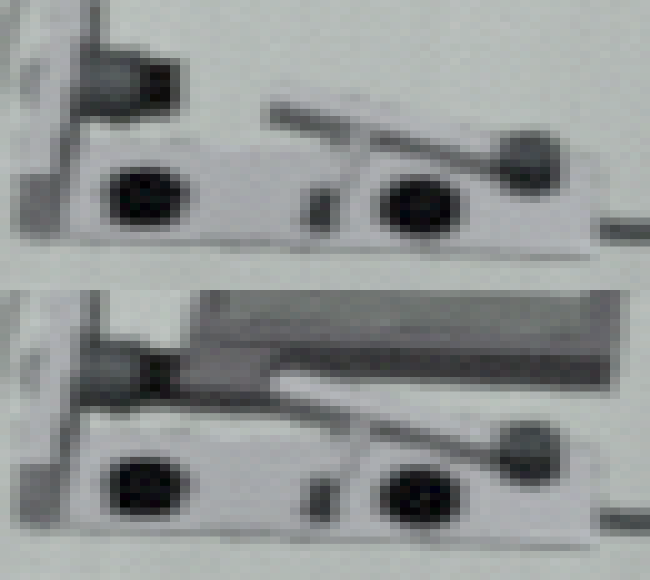

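View pics/cmp2.png

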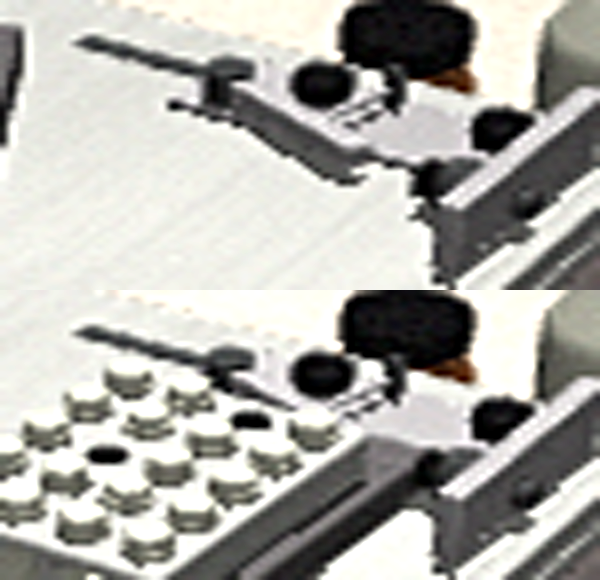

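In the side view the finger has the same pose before and after (tip about (270,110) in each half), so the catch is closed. The buffer plunger is visibly shorter, so it is pressed. The gripper is well clear, so I'm handing in.

```bash
python3 - <<'E'
from h import *
print(arm.sign_off())
E
```

```text
the job is handed in; nothing more can be done
None
```

The carrier is loaded: its slotted end is home on the stud and the catch has closed on the tab. I handed in after about 18 s with the gripper well clear. I slid the carrier about 23 mm with two fingertips on its plain end face until it hit a hard stop. Then I swung it about the stud with the closed fingers on its front side near the tab end, until the finger snapped in.

**Checks that agreed**
- **Slot:** the stud measured 21.3 to 21.5 mm from the slotted end face in two views, against a nominal 22. That was before the swing. Afterwards the stud still sits in the slot in the images, but I did not measure the depth again.
- **Catch:** the finger's pose in the side camera is the same as in the first picture, so it is closed. Its tip butts against the tab's front face, and the buffer is visibly pressed. The tab stayed put when I backed off.
- **Yaw:** the carrier ended about 0.02 rad from the shaker's axes by camera.
- **Surroundings:** the bottle, jar and tip box look unmoved.

**Checks that disagreed or ran close**
- **Catch angle:** the wrist-camera estimates of the finger's direction differed by up to about 0.08 rad between start and end. I relied on the side-camera comparison instead.
- **Yaw:** the estimate from the finger's contact position gave about −0.05 rad, not 0.02. Both are within 0.06.
- **Force:** the highest readings, including the vertical part, were about 19 N at the stud stop and about 19.8 N early in the swing, when the tool pitched and leaned down. I only read force at the end of each call, so a brief higher peak is possible.

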